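Hang the carvings to dry and start the dryer

TASK

Hang every pale carving with a blue grip on the drying rail, upright, by its hook, one at each red band, lowering it between the dark carvings already hanging there without dislodging them; also roll the black thumbwheel until its white line is level with the white marks on the control box. Only when all are hung and the wheel is set, press the red plunger down to its stop to start the dryer and let it come up again. Leave the mallet and the gouge alone.

Things in the scene. Friction and masses are not known exactly. Their poses are not given: they have to be found in the camera images.
- item1_grip (a point): Fresh carving (lantern, pale wood, BLUE grip), 160 mm tall, about 180 g, standing on its flat base; may be absent. Point: centre of the square grip block (20 x 20 mm, 40 tall) on top, on the carving's axis, 140 mm above the base. z up along the carving, x from the hook's spine to its lip. Below the grip: steel strap hook, 16 mm wide along y; then a round body, 44 mm across, 70 mm tall.
- item1_hook (a point): Same carving, same axes: middle of the underside of the hook's flat crown, 24 mm below the grip point. Inside the hook: spine face at x = -9 mm, lip face at +9 (4 mm strap, outside +-13). The lip ends 18 mm below this point, the body's top is 46 mm below it: through this 28 mm throat, facing +x, the rail enters sideways; then the carving is lowered until the crown rests on the rail.
- item2_grip (a point): Fresh carving (bell, pale wood, BLUE grip), 160 mm tall, about 180 g, standing on its flat base; may be absent. Point: centre of the square grip block (20 x 20 mm, 40 tall) on top, on the carving's axis, 140 mm above the base. z up along the carving, x from the hook's spine to its lip. Below the grip: steel strap hook, 16 mm wide along y; then a round body, 44 mm across, 70 mm tall.
- item2_hook (a point): Same carving, same axes: middle of the underside of the hook's flat crown, 24 mm below the grip point. Inside the hook: spine face at x = -9 mm, lip face at +9 (4 mm strap, outside +-13). The lip ends 18 mm below this point, the body's top is 46 mm below it: through this 28 mm throat, facing +x, the rail enters sideways; then the carving is lowered until the crown rests on the rail.
- item3_grip (a point): Fresh carving (acorn, pale wood, BLUE grip), 160 mm tall, about 180 g, standing on its flat base; may be absent. Point: centre of the square grip block (20 x 20 mm, 40 tall) on top, on the carving's axis, 140 mm above the base. z up along the carving, x from the hook's spine to its lip. Below the grip: steel strap hook, 16 mm wide along y; then a round body, 44 mm across, 70 mm tall.
- item3_hook (a point): Same carving, same axes: middle of the underside of the hook's flat crown, 24 mm below the grip point. Inside the hook: spine face at x = -9 mm, lip face at +9 (4 mm strap, outside +-13). The lip ends 18 mm below this point, the body's top is 46 mm below it: through this 28 mm throat, facing +x, the rail enters sideways; then the carving is lowered until the crown rests on the rail.
- item4_grip (a point): Fresh carving (lantern, pale wood, BLUE grip), 160 mm tall, about 180 g, standing on its flat base; may be absent. Point: centre of the square grip block (20 x 20 mm, 40 tall) on top, on the carving's axis, 140 mm above the base. z up along the carving, x from the hook's spine to its lip. Below the grip: steel strap hook, 16 mm wide along y; then a round body, 44 mm across, 70 mm tall.
- item4_hook (a point): Same carving, same axes: middle of the underside of the hook's flat crown, 24 mm below the grip point. Inside the hook: spine face at x = -9 mm, lip face at +9 (4 mm strap, outside +-13). The lip ends 18 mm below this point, the body's top is 46 mm below it: through this 28 mm throat, facing +x, the rail enters sideways; then the carving is lowered until the crown rests on the rail.
- dry1_hook (a point): Dark carving of the same build and size (brown wooden grip), loose, hanging on the rail, lip on the rail's +x side; point: middle of the underside of its hook's crown, resting on the rail top. Must stay where it hangs.
- dry2_hook (a point): Dark carving of the same build and size (brown wooden grip), loose, hanging on the rail, lip on the rail's +x side; point: middle of the underside of its hook's crown, resting on the rail top. Must stay where it hangs.
- dry3_hook (a point): Dark carving of the same build and size (brown wooden grip), loose, hanging on the rail, lip on the rail's +x side; point: middle of the underside of its hook's crown, resting on the rail top. Must stay where it hangs.
- dry4_hook (a point): Dark carving of the same build and size (brown wooden grip), loose, hanging on the rail, lip on the rail's +x side; point: middle of the underside of its hook's crown, resting on the rail top. Must stay where it hangs.
- dry5_hook (a point): Dark carving of the same build and size (brown wooden grip), loose, hanging on the rail, lip on the rail's +x side; point: middle of the underside of its hook's crown, resting on the rail top. Must stay where it hangs.
- rail_mid (a point): Fixed drying rack: square aluminium rail 10 x 10 mm, 484 mm long; point: middle of its top face, 175 mm above the table. y along the rail, x across it away from the robot, z up. Dark carvings hang at y about -200, -100, 0, 100, 200 mm; between their bodies are 56 mm gaps. Guard bars, 8 mm thick, run along it at x = -69 and 69 mm, centres 115 mm above the table. Grey base 150 x 520 x 20 mm.
- place1 (a point): Free place on the rail, marked by a red band 16 mm wide; point: its middle on the rail's top face, at y = -150 mm of rail_mid; same axes as rail_mid.
- place2 (a point): Free place on the rail, marked by a red band 16 mm wide; point: its middle on the rail's top face, at y = -50 mm of rail_mid; same axes as rail_mid.
- place3 (a point): Free place on the rail, marked by a red band 16 mm wide; point: its middle on the rail's top face, at y = +50 mm of rail_mid; same axes as rail_mid.
- place4 (a point): Free place on the rail, marked by a red band 16 mm wide; point: its middle on the rail's top face, at y = +150 mm of rail_mid; same axes as rail_mid.
- wheel_top (a point): Crest of the black ribbed thumbwheel (radius 30, 12 mm thick), 14 mm proud of a slot in the top of the loose green control box (2 kg, 140 x 160 mm, 70 high, its centre 35 mm to -y). x: along the slot, away from the robot; y along the axle, to the left; z up. A fingertip resting on the crest with 2 to 5 N and drawn along x turns it by friction (1 N at the rim).
- wheel (a joint): Thumbwheel angle, rad, stays where left, range -1.3..1.3. 0: its white line is at the crest, level with the two white marks on the box; negative: the line lies towards the robot; rolling the crest towards +x (30 mm per rad) increases it. Starts negative.
- plunger_head (a point): Top of the red start plunger on the control box: a round head of 40 mm diameter, its top 34 mm above the box top when up, 73 mm to -y of wheel_top. Pushed straight down.
- plunger (a joint): Plunger travel, m: 0 up, 0.014 down at its stop; the spring takes about 2 N at first and 8 N at the stop, and lifts it again.
- mallet: Wooden carver's mallet standing on its head, 80 mm in diameter, 235 mm tall; bystander; origin at its underside.
- gouge: Carving gouge with a yellow ring lying on the bench, about 240 mm long, 24 mm wide, 22 mm high; bystander; origin under the front end of its handle.

How it is judged:
On the way, in this order (a step that is already met when the one before it is completed fails the run):
1. all the pale carvings hang at red bands and the thumbwheel's line is at the marks (x of item1_hook in the frame of rail_mid between -0.009 and 0.009 m and z of item1_hook in the frame of rail_mid between -0.006 and 0.008 m and angle between each of item1_hook, item2_hook, item3_hook, item4_hook's own z axis and vertical below 0.2 rad and (y of item1_hook in the frame of rail_mid between -0.162 and -0.138 m or y of item1_hook in the frame of rail_mid between -0.062 and -0.038 m or y of item1_hook in the frame of rail_mid between 0.038 and 0.062 m or y of item1_hook in the frame of rail_mid between 0.138 and 0.162 m) and x of item2_hook in the frame of rail_mid between -0.009 and 0.009 m and z of item2_hook in the frame of rail_mid between -0.006 and 0.008 m and (y of item2_hook in the frame of rail_mid between -0.162 and -0.138 m or y of item2_hook in the frame of rail_mid between -0.062 and -0.038 m or y of item2_hook in the frame of rail_mid between 0.038 and 0.062 m or y of item2_hook in the frame of rail_mid between 0.138 and 0.162 m) and x of item3_hook in the frame of rail_mid between -0.009 and 0.009 m and z of item3_hook in the frame of rail_mid between -0.006 and 0.008 m and (y of item3_hook in the frame of rail_mid between -0.162 and -0.138 m or y of item3_hook in the frame of rail_mid between -0.062 and -0.038 m or y of item3_hook in the frame of rail_mid between 0.038 and 0.062 m or y of item3_hook in the frame of rail_mid between 0.138 and 0.162 m) and x of item4_hook in the frame of rail_mid between -0.009 and 0.009 m and z of item4_hook in the frame of rail_mid between -0.006 and 0.008 m and (y of item4_hook in the frame of rail_mid between -0.162 and -0.138 m or y of item4_hook in the frame of rail_mid between -0.062 and -0.038 m or y of item4_hook in the frame of rail_mid between 0.038 and 0.062 m or y of item4_hook in the frame of rail_mid between 0.138 and 0.162 m) and value of joint wheel between -0.12 and 0.12 rad and value of joint plunger below 0.005 m), for 0.4 s.
2. the plunger is pressed to its stop, with the carvings hung and the wheel set (value of joint plunger above 0.0125 m and x of item1_hook in the frame of rail_mid between -0.009 and 0.009 m and z of item1_hook in the frame of rail_mid between -0.006 and 0.008 m and angle between each of item1_hook, item2_hook, item3_hook, item4_hook's own z axis and vertical below 0.2 rad and (y of item1_hook in the frame of rail_mid between -0.162 and -0.138 m or y of item1_hook in the frame of rail_mid between -0.062 and -0.038 m or y of item1_hook in the frame of rail_mid between 0.038 and 0.062 m or y of item1_hook in the frame of rail_mid between 0.138 and 0.162 m) and x of item2_hook in the frame of rail_mid between -0.009 and 0.009 m and z of item2_hook in the frame of rail_mid between -0.006 and 0.008 m and (y of item2_hook in the frame of rail_mid between -0.162 and -0.138 m or y of item2_hook in the frame of rail_mid between -0.062 and -0.038 m or y of item2_hook in the frame of rail_mid between 0.038 and 0.062 m or y of item2_hook in the frame of rail_mid between 0.138 and 0.162 m) and x of item3_hook in the frame of rail_mid between -0.009 and 0.009 m and z of item3_hook in the frame of rail_mid between -0.006 and 0.008 m and (y of item3_hook in the frame of rail_mid between -0.162 and -0.138 m or y of item3_hook in the frame of rail_mid between -0.062 and -0.038 m or y of item3_hook in the frame of rail_mid between 0.038 and 0.062 m or y of item3_hook in the frame of rail_mid between 0.138 and 0.162 m) and x of item4_hook in the frame of rail_mid between -0.009 and 0.009 m and z of item4_hook in the frame of rail_mid between -0.006 and 0.008 m and (y of item4_hook in the frame of rail_mid between -0.162 and -0.138 m or y of item4_hook in the frame of rail_mid between -0.062 and -0.038 m or y of item4_hook in the frame of rail_mid between 0.038 and 0.062 m or y of item4_hook in the frame of rail_mid between 0.138 and 0.162 m) and value of joint wheel between -0.12 and 0.12 rad), for 0.1 s.
At the end, for the whole second after the job is handed in: each pale carving hangs by its hook within 12 mm of a red band, within 0.2 rad of upright; wheel within 0.12 rad of its mark; plunger up again; dark carvings upright within 15 mm, mallet and gouge within 30 mm of where they were (x of item1_hook in the frame of rail_mid between -0.009 and 0.009 m and z of item1_hook in the frame of rail_mid between -0.006 and 0.008 m and angle between each of item1_hook, item2_hook, item3_hook, item4_hook, dry1_hook, dry2_hook, dry3_hook, dry4_hook, dry5_hook's own z axis and vertical below 0.2 rad and (y of item1_hook in the frame of rail_mid between -0.162 and -0.138 m or y of item1_hook in the frame of rail_mid between -0.062 and -0.038 m or y of item1_hook in the frame of rail_mid between 0.038 and 0.062 m or y of item1_hook in the frame of rail_mid between 0.138 and 0.162 m) and x of item2_hook in the frame of rail_mid between -0.009 and 0.009 m and z of item2_hook in the frame of rail_mid between -0.006 and 0.008 m and (y of item2_hook in the frame of rail_mid between -0.162 and -0.138 m or y of item2_hook in the frame of rail_mid between -0.062 and -0.038 m or y of item2_hook in the frame of rail_mid between 0.038 and 0.062 m or y of item2_hook in the frame of rail_mid between 0.138 and 0.162 m) and x of item3_hook in the frame of rail_mid between -0.009 and 0.009 m and z of item3_hook in the frame of rail_mid between -0.006 and 0.008 m and (y of item3_hook in the frame of rail_mid between -0.162 and -0.138 m or y of item3_hook in the frame of rail_mid between -0.062 and -0.038 m or y of item3_hook in the frame of rail_mid between 0.038 and 0.062 m or y of item3_hook in the frame of rail_mid between 0.138 and 0.162 m) and x of item4_hook in the frame of rail_mid between -0.009 and 0.009 m and z of item4_hook in the frame of rail_mid between -0.006 and 0.008 m and (y of item4_hook in the frame of rail_mid between -0.162 and -0.138 m or y of item4_hook in the frame of rail_mid between -0.062 and -0.038 m or y of item4_hook in the frame of rail_mid between 0.038 and 0.062 m or y of item4_hook in the frame of rail_mid between 0.138 and 0.162 m) and value of joint wheel between -0.12 and 0.12 rad and distance of each of dry1_hook, dry2_hook, dry3_hook, dry4_hook, dry5_hook from where it was at the start of the episode below 0.015 m and distance of each of mallet, gouge from where it was at the start of the episode below 0.03 m and value of joint plunger below 0.003 m); the robot touches nothing.
It fails at once if the plunger is pressed to its stop before all the pale carvings hang and the wheel is set (value of joint plunger above 0.0125 m and (height (world z) of any of item1_hook, item2_hook, item3_hook, item4_hook below 0.16 m or value of joint wheel below -0.12 rad or value of joint wheel above 0.12 rad)).
It fails at once if a dark carving is dislodged from the rail (z of any of dry1_hook, dry2_hook, dry3_hook, dry4_hook, dry5_hook in the frame of rail_mid below -0.03 m).
It fails at once if the mallet or a gouge is knocked away (distance of any of mallet, gouge from where it was at the start of the episode above 0.05 m).
Of item1, item2, item3, item4 only 3 to 4 are there at a start; the rules pass over those that are not, and their reading is None.
At some moment in a run one of control may be knocked a few centimetres aside while the robot is not near it.
It also fails if it takes over 208 s, if anything falls off the work surface, if the arm or the gripper's body presses on something with over 40 N, if the wrist force passes 120 N, or if a joint passes its speed limit or range.

ROBOT

A 7-joint arm with a two-finger parallel gripper is mounted at the origin on the work surface. World frame = base frame: x ahead of the robot, y to its left, z up, the work surface at z = 0. Lengths are in m, angles in rad, forces in N, time in s.
With the tool pointing down it reaches from about 0.425 to 0.925 m from the base axis. Payload 6.8 kg.
Tool frame: the origin (TCP) lies at the centre of the arm's flange, where the gripper is bolted on; the fingertips stand 173 mm ahead of it and the grasp point (between the pads) lies 155 mm ahead of it (finger_overhang is the distance from the TCP to the fingertips, in m); y points along the fingers, z is the direction in which the jaws open and shut, and the axes are right-handed (so a half turn about y gives the same grasp; the last joint's range is limited). The gripper opens to 85 mm and grips with 20 to 120 N. Pads are 22 mm wide; open, the fingers measure 114 mm over their backs; the gripper's body (76 mm by 85 mm) begins 54 mm behind the grasp point. The pads swing forward as they close: fully open they stand 13 mm farther back than shut.
Start: joints at [-1.426, 0.477, 0.022, 1.555, -0.011, 1.109, -0.083], TCP at [0.169, 0.654, 0.405] pointing down, gripper open.
Joint ranges: [-2.96, 2.96], [-0.34, 2.1], [-1.41, 1.46], [0.24, 2.44], [-1.37, 4.51], [0.17, 1.92], [-2.96, 2.96]. Speed limits (rad/s): [2.39, 2.39, 3.14, 3.14, 3.14, 3.14, 3.14].

INTERFACE

Orientations are given as a rotation vector (axis times angle).
In Python, from bench import get_obs, grab_frame, hand_in, finger_overhang gives the robot as it stands. The module is installed in compiled form; this text tells all that it offers.
- The arm moves only by the shell command python3 -m jog 'ROWS' [FORCE]. ROWS is JSON, a list of rows, each a list of 3 entries, a list of its own where there are three numbers: the shift along the tool's x, y, z in cm, then the turn about the tool's y in rad, then the gripper command: -1 is fully open, 1 is shut, values between are in proportion. In form: [[[x, y, z], twist, gripper], ...]. A call has 1 to 10 rows; each row is the pose to reach, as a shift and turn from the pose commanded when the call began, along the tool's axes at that moment; what a row does not reach only later rows make up. A row lasts 1/8 s, in which the tool goes at most 62.5 mm and 10.7 degrees, less where a joint would pass 70% of its speed; a pose out of reach is approached as far as the arm can. A call with a gripper value outside its range is refused whole. The fingers move at their own pace and stop on an object; FORCE is the grip in N (left out, the last holds). Time passes only in rows, so rows that repeat a pose let the fingers close. It gives the time, the measured TCP pose, the force and the opening at its end, in the units of the state.
- get_obs(): the state, without advancing time (a new reading comes with each control period).
- grab_frame(name): name is "side" or "top"; returns a dict with "image" (420x560x3 uint8, blue, green, red), "fx", "fy", "cx", "cy" (pixels), "origin" and "rotation" of the camera in the world. Camera axes: x right, y up, looking along -z (the intrinsics and any distortion apply to the point x, -y, -z); pixel columns grow to the right and rows downward; lengths in m; the calibration is good to about 2 mm. A picture is of the moment at which its call begins. There is no depth.
- hand_in(): hands the job in, once; it reports no verdict.
The state is a dict: "clock": time; "joints": joint angles; "qvel": joint speeds; "tau": joint torques, N m; "tcp_pos": TCP position; "orientation": TCP orientation; "contact_force": force on the tool from outside, world axes, zero at the start; "moment": the same for the moment, N m; "grip_width": finger opening in m.
Only numpy, scipy, OpenCV 4.12 (cv2) and the standard library are available. Lean on these libraries where they do the work, as an engineer would, in place of code of your own. Each camera call takes 0.05 s, during which the arm holds its last target.

## Working session

There is one attempt and no reset: what is moved stays moved. The work goes in short steps, Python scripts to look and compute and a shell command to move; the robot and the scene stay as the last step left them, time stands still between calls to the robot, and variables do not carry over. Pictures are saved under pics/ and viewed, and the job is handed in when it is done.

```bash
mkdir -p pics; ls
python3 - <<'E'
from bench import *
import cv2
print(get_obs(), finger_overhang if not callable(finger_overhang) else finger_overhang())
for n in("side","top"):
    f=grab_frame(n); cv2.imwrite(f"pics/{n}0.png",f["image"]); print(n,{k:v for k,v in f.items() if k!="image"})
E
```

```text
pics
{'clock': 0.0, 'joints': array([-1.42611339,  0.4777788 ,  0.02234393,  1.55642767, -0.01148535,
        1.10932697, -0.08308431]), 'qvel': array([-1.73511082e-04, -1.45920093e-03,  2.41498084e-04, -1.10527060e-03,
       -8.39494536e-06,  9.62906031e-04, -3.29503000e-04]), 'tau': array([-6.67598124e-04, -5.96446180e+01,  1.60775386e+00, -2.81192708e+01,
        1.24980760e-02,  9.39849357e-03,  6.46224919e-06]), 'tcp_pos': array([0.16874412, 0.65328438, 0.40374985]), 'orientation': array([-1.56348746,  0.19852019, -0.19839449]), 'contact_force': array([ 0.06505544,  0.23473147, -0.14145802]), 'moment': array([ 0.00640185, -0.06775288,  0.01302364]), 'grip_width': 0.08535494735792956} 0.1734
side {'fx': 477.90714321060807, 'fy': 477.90714321060807, 'cx': 279.31665328503294, 'cy': 209.42172096873048, 'origin': array([ 0.20451814, -0.85293129,  1.22607737]), 'rotation': array([ 0.71673248, -0.13795411, -0.36006306])}
top {'fx': 455.90490997855863, 'fy': 455.90490997855863, 'cx': 284.4638144745555, 'cy': 211.36920955517144, 'origin': array([0.46841325, 0.06195906, 1.46759   ]), 'rotation': array([ 0.03406795, -0.05182333, -1.57881576])}
```

View pics/side0.png

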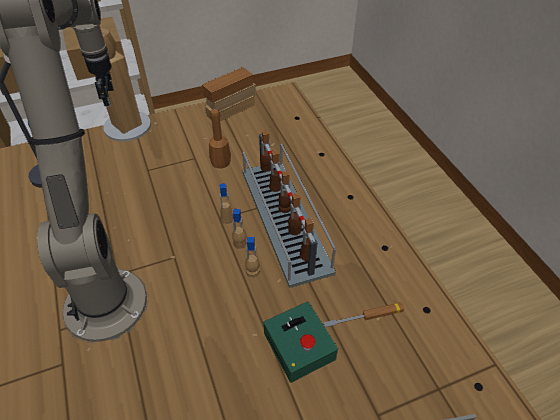

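View pics/top0.png

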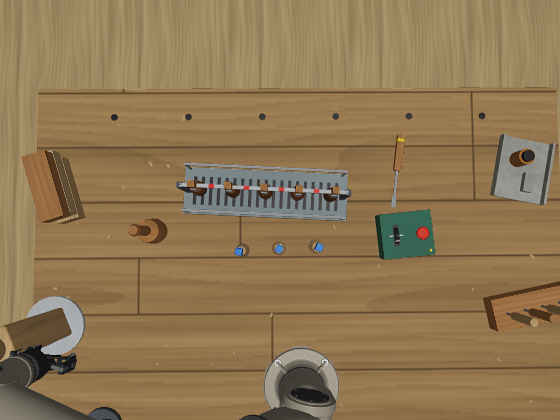

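```bash
cat > h.py <<'E'
import numpy as np, cv2
from scipy.spatial.transform import Rotation as Ro
from bench import *
def cam(n):
    f=grab_frame(n); f["R"]=Ro.from_rotvec(f["rotation"]).as_matrix(); f["n"]=n; return f
def ray(f,u,v):
    d=np.array([(u-f["cx"])/f["fx"],-(v-f["cy"])/f["fy"],-1.]); return f["R"]@d
def onz(f,u,v,z):
    d=ray(f,u,v); o=f["origin"]; return o+d*(z-o[2])/d[2]
def proj(f,p):
    q=f["R"].T@(np.asarray(p,float)-f["origin"]); return np.array([f["cx"]+f["fx"]*q[0]/-q[2], f["cy"]-f["fy"]*q[1]/-q[2]])
def tri(f1,p1,f2,p2):
    A=[];b=[]
    for f,p in((f1,p1),(f2,p2)):
        d=ray(f,*p);d/=np.linalg.norm(d);P=np.eye(3)-np.outer(d,d);A.append(P);b.append(P@f["origin"])
    return np.linalg.lstsq(np.vstack(A),np.hstack(b),rcond=None)[0]
def crop(f,x0,y0,x1,y1,s,name):
    cv2.imwrite("pics/"+name,cv2.resize(f["image"][y0:y1,x0:x1],None,fx=s,fy=s,interpolation=cv2.INTER_CUBIC))
def tool():
    o=get_obs();R=Ro.from_rotvec(o["orientation"]).as_matrix();return o,R
def blobs(f,mask,amin=6):
    n,l,s,c=cv2.connectedComponentsWithStats(mask.astype(np.uint8));return [(c[i],s[i]) for i in range(1,n) if s[i,4]>=amin]
def blue(f):
    h=cv2.cvtColor(f["image"],cv2.COLOR_BGR2HSV);return (h[...,0]>100)&(h[...,0]<125)&(h[...,1]>120)&(h[...,2]>60)
def red(f):
    h=cv2.cvtColor(f["image"],cv2.COLOR_BGR2HSV);return ((h[...,0]<5)|(h[...,0]>174))&(h[...,1]>180)&(h[...,2]>110)
E
python3 - <<'E'
from h import *
o,R=tool();print(R.round(3))
s=cam("side");t=cam("top")
print("undist keys",s.keys())
for n,f in(("s",s),("t",t)):
  for nm,m in(("blue",blue),("red",red)):
    for c,st in blobs(f,m(f)): print(n,nm,c.round(1),st)
crop(s,205,175,275,280,7,"s_it.png");crop(t,170,155,360,265,4,"t_r.png");crop(s,235,125,345,290,3.6,"s_r.png");crop(t,365,195,445,270,7,"t_b.png");crop(s,255,295,345,385,6,"s_b.png")
E
```

```text
[[ 0.968 -0.     0.25 ]
 [-0.25  -0.002  0.968]
 [ 0.    -1.    -0.002]]
undist keys dict_keys(['image', 'fx', 'fy', 'cx', 'cy', 'origin', 'rotation', 'R', 'n'])
s blue [222.8 189.6] [220 184   7  13  71]
s blue [236.4 214.9] [233 209   8  13  85]
s blue [250.2 243. ] [247 237   7  14  88]
s red [269.4 151.6] [268 151   4   3   7]
s red [279.3 172. ] [278 171   4   3   9]
s red [289.8 193.7] [288 192   4   4  11]
s red [301.2 217.4] [300 216   4   4  12]
s red [307.3 341. ] [300 335  15  13 158]
t blue [318.7 247. ] [315 243   9   9  50]
t blue [278.6 248.6] [275 245   8   8  45]
t blue [238.3 251.2] [235 248   8   8  52]
t red [211.  185.7] [209 184   5   4  18]
t red [246.1 187.1] [244 186   5   4  16]
t red [280.7 188.9] [279 188   5   3  12]
t red [315.8 190.6] [314 190   5   3  11]
t red [422.6 232.6] [417 227  12  12 117]
```

```bash
echo
```

```text
(no output)
```

View pics/s_it.png

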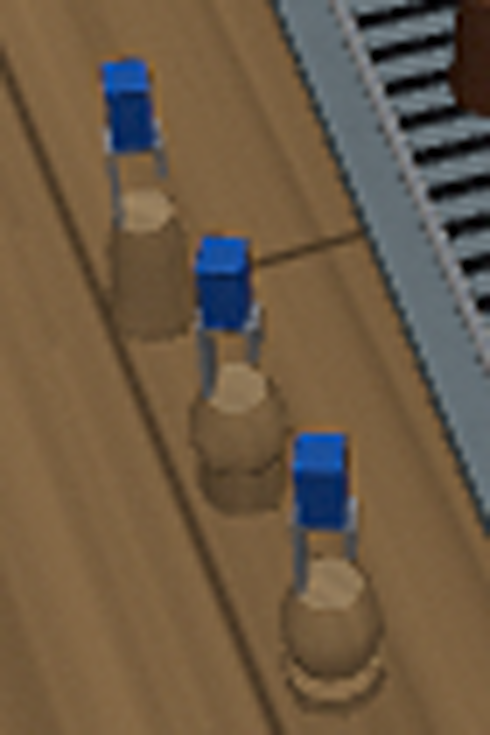

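View pics/t_r.png

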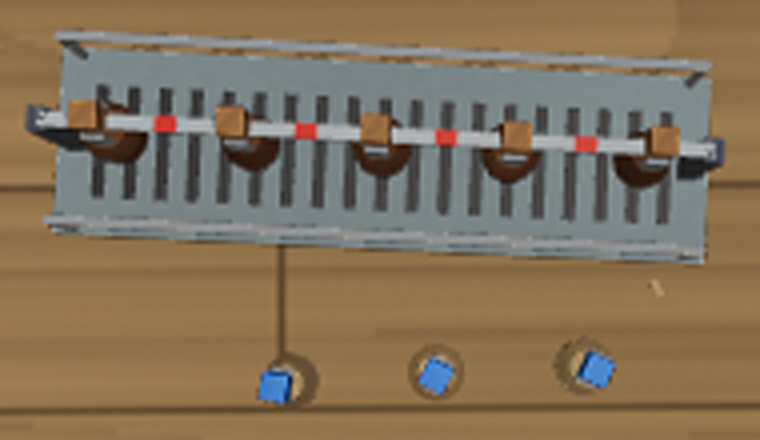

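View pics/s_r.png

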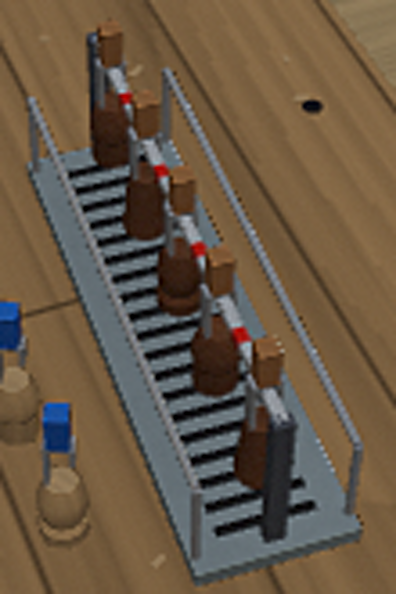

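View pics/t_b.png

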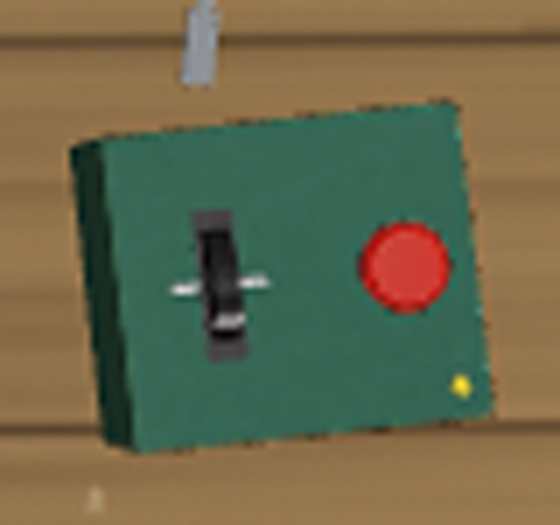

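View pics/s_b.png

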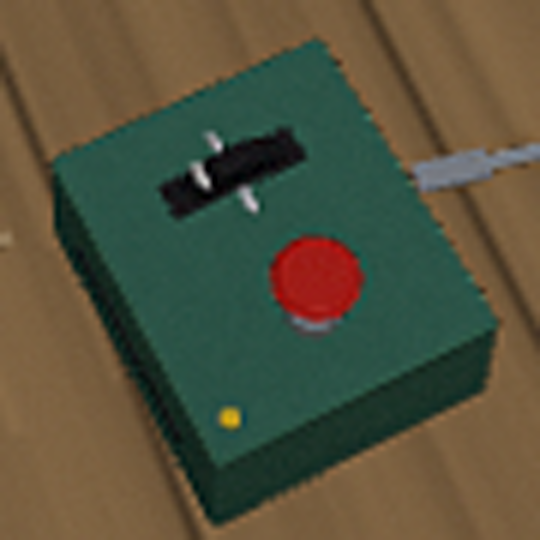

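```bash
cat > items.py <<'E'
from h import *
s=cam("side");t=cam("top")
def up(f,x0,y0,x1,y1,k=8): return cv2.resize(f["image"][y0:y1,x0:x1],None,fx=k,fy=k,interpolation=cv2.INTER_CUBIC)
def top_face(f,cx,cy):
    x0,y0=int(cx)-12,int(cy)-12;k=8
    im=up(f,x0,y0,x0+24,y0+24,k);h=cv2.cvtColor(im,cv2.COLOR_BGR2HSV)
    m=(h[...,0]>95)&(h[...,0]<130)&(h[...,1]>110)&(h[...,2]>150)
    n,l,st,c=cv2.connectedComponentsWithStats(m.astype(np.uint8));i=1+np.argmax(st[1:,4])
    cs,_=cv2.findContours((l==i).astype(np.uint8),0,1);r=cv2.minAreaRect(cs[0])
    bx=cv2.boxPoints(r);P=[(x0+(u+.5)/k-.5,y0+(v+.5)/k-.5) for u,v in bx]
    return np.array(P)
if __name__=="__main__":
  tb=sorted([c for c,_ in blobs(t,blue(t))],key=lambda c:c[0]);sb=sorted([c for c,_ in blobs(s,blue(s))],key=lambda c:c[0])
  for c,cs in zip(tb,sb):
    P=top_face(t,*c);W=np.array([onz(t,u,v,.16) for u,v in P])
    e=[(W[(i+1)%4]-W[i])[:2] for i in range(4)]
    angs=[np.degrees(np.arctan2(q[1],q[0]))%90 for q in e]
    print("topface ctr",W.mean(0).round(4),"edges",[round(np.linalg.norm(q)*1e3,1) for q in e],"ang",np.round(angs,1),"tri",tri(t,c,s,cs).round(4))
  print("rail")
  tr=sorted([c for c,a in blobs(t,red(t)) if a[4]<60],key=lambda c:c[0]);sr=sorted([c for c,a in blobs(s,red(s)) if a[4]<60],key=lambda c:c[0])
  Q=[]
  for a,b in zip(tr,sr): 
    Q.append(onz(t,*a,.175));print(Q[-1].round(4),tri(t,a,s,b).round(4), onz(s,*b,.175).round(4))
  Q=np.array(Q);d=Q[0]-Q[-1];print("rail dir y ang",np.degrees(np.arctan2(-d[0],d[1])),np.linalg.norm(d),"mid",Q.mean(0))
E
python3 items.py
```

```text
topface ctr [0.4266 0.1807 0.16  ] edges [np.float64(20.1), np.float64(19.1), np.float64(20.1), np.float64(19.0)] ang [79.4 79.1 79.3 79.1] tri [0.4258 0.1815 0.1438]
topface ctr [0.4337 0.0646 0.16  ] edges [np.float64(20.3), np.float64(19.1), np.float64(20.3), np.float64(19.1)] ang [61.6 61.7 61.5 61.7] tri [0.4322 0.065  0.1449]
topface ctr [ 0.4365 -0.0514  0.16  ] edges [np.float64(20.3), np.float64(19.2), np.float64(20.3), np.float64(19.2)] ang [64.8 65.1 64.8 65.1] tri [ 0.4355 -0.0512  0.1464]
rail
[0.6139 0.2553 0.175 ] [0.6116 0.2547 0.1819] [0.6127 0.2624 0.175 ]
[0.609  0.1555 0.175 ] [0.6071 0.1556 0.1798] [0.6075 0.1606 0.175 ]
[0.6031 0.0568 0.175 ] [0.6016 0.0571 0.1792] [0.6022 0.061  0.175 ]
[ 0.5975 -0.0427  0.175 ] [ 0.5964 -0.0422  0.1788] [ 0.5971 -0.0391  0.175 ]
rail dir y ang -3.143017687662525 0.29849105419600125 mid [0.60588737 0.10621061 0.175     ]
```

```bash
cat > d.py <<'E'
import sys
from h import *
# usage: x y z(grasp pt) jawdeg -> shift in tool axes cm + twist
x,y,z,a=map(float,sys.argv[1:5])
o,R=tool();g=o["tcp_pos"]+R[:,1]*0.155
ja=np.degrees(np.arctan2(R[1,2],R[0,2]))
tw=((ja-a+90)%180)-90
print("clock",round(o["clock"],2),"grasp",g.round(4),"jaw",round(ja,2),"shift cm",((R.T@(np.array([x,y,z])-g))*100).round(2),"twist",round(np.radians(tw),4),"width",round(o["grip_width"],4),"F",o["contact_force"].round(1),"q",o["joints"].round(2),"tilt",R[:,1].round(4))
E
python3 -m jog '[[[0,-2,0],0,-1],[[0,-6,0],0.15,-1],[[0,-8,0],0.15,-1]]'; python3 d.py 0.4266 0.1807 0.26 -10.6
```

```text
clock: 0.68
tcp_pos: [0.1689, 0.6538, 0.4871]
orientation: [-1.545, 0.317, -0.317]
contact_force: [-0.6, -0.2, 0.1]
grip_width: 0.0857
clock 0.68 grasp [0.169  0.6542 0.3321] jaw 66.82 shift cm [ 42.32   7.09 -33.41] twist 1.3513 width 0.0857 F [-0.6 -0.2  0.1] q [-1.45  0.42  0.06  1.46 -0.03  1.26 -0.22] tilt [ 5.0e-04  2.7e-03 -1.0e+00]
```

```bash
python3 -m jog '[[[4.2,0,-3.3],0.13,-1],[[8.5,0,-6.7],0.27,-1],[[12.7,0,-10],0.4,-1],[[17,0,-13.4],0.54,-1],[[21.2,0,-16.7],0.68,-1],[[25.4,0,-20],0.81,-1],[[29.6,0,-23.4],0.95,-1],[[33.9,0,-26.7],1.08,-1],[[38.1,0,-30.1],1.22,-1],[[42.3,0,-33.4],1.35,-1]]'; python3 -m jog '[[[0,0,0],0,-1],[[0,0,0],0,-1],[[0,0,0],0,-1]]' ; python3 d.py 0.4266 0.1807 0.20 -10.6
```

```text
clock: 1.92
tcp_pos: [0.4275, 0.1786, 0.485]
orientation: [-1.114, 1.345, -1.345]
contact_force: [0.8, -0.8, 0.4]
grip_width: 0.0853
clock: 2.3
tcp_pos: [0.4264, 0.1818, 0.4846]
orientation: [-1.119, 1.34, -1.34]
contact_force: [0.0, -0.2, -0.1]
grip_width: 0.0855
clock 2.3 grasp [0.4264 0.1818 0.3296] jaw -10.25 shift cm [ 0.11 12.96  0.04] twist 0.0061 width 0.0855 F [ 0.  -0.2 -0.1] q [-1.03  0.03  0.51  1.96 -0.02  1.16 -0.69] tilt [-3.e-04  1.e-04 -1.e+00]
```

```bash
python3 -m jog '[[[0.05,4,0],0.005,-1],[[0.1,8,0],0.005,-1],[[0.1,12,0],0.005,-1],[[0.1,13,0],0.005,-1],[[0.1,13,0],0.005,-1]]'
python3 - <<'E'
from h import *
s=cam("side");t=cam("top")
crop(s,170,100,290,250,5,"s1.png");crop(t,190,200,290,290,6,"t1.png")
E
```

```text
clock: 2.92
tcp_pos: [0.4269, 0.1802, 0.3549]
orientation: [-1.116, 1.345, -1.345]
contact_force: [0.8, 0.4, 0.4]
grip_width: 0.0855
```

View pics/s1.png

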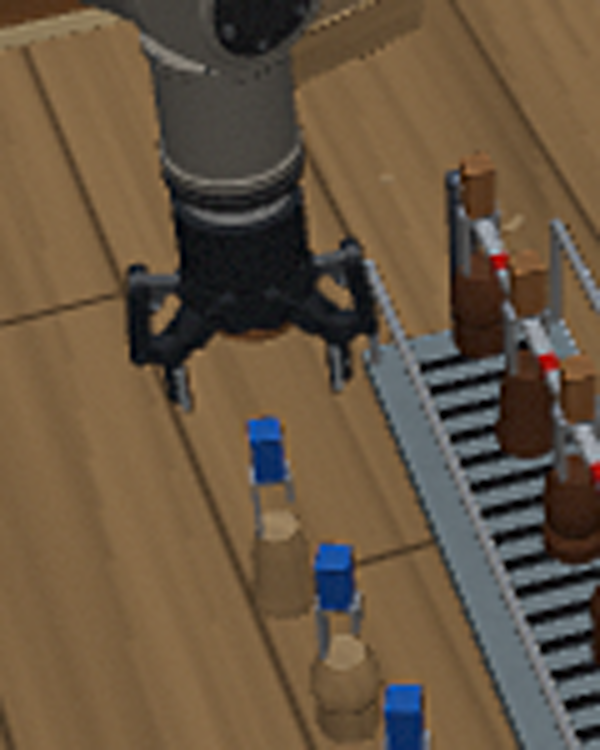

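View pics/t1.png

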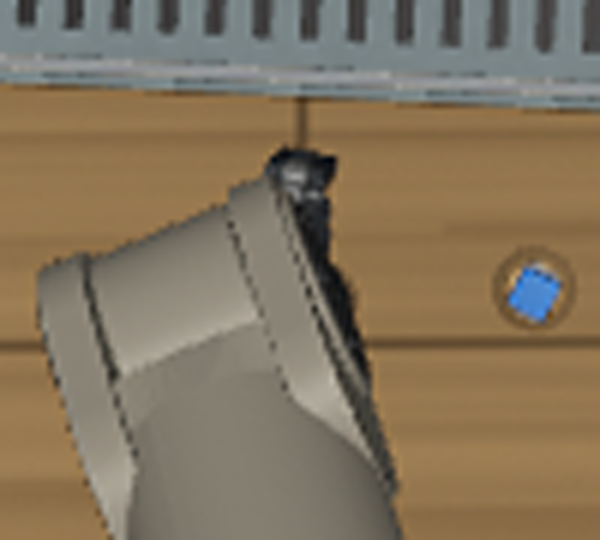

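The gripper is open directly above the leftmost blue grip (crop side px 267,430), with a fingertip on either side.

```bash
python3 -m jog '[[[0,3,0],0,-1],[[0,5.7,0],0,-1],[[0,5.7,0],0,-1],[[0,5.7,0],0,1],[[0,5.7,0],0,1],[[0,5.7,0],0,1],[[0,5.7,0],0,1],[[0,5.7,0],0,1],[[0,5.7,0],0,1]]' 50; python3 d.py 0.57 0.155 0.29 -3.1
```

```text
clock: 4.15
tcp_pos: [0.4269, 0.1797, 0.2983]
orientation: [-1.115, 1.346, -1.345]
contact_force: [-1.8, 0.6, 6.9]
grip_width: 0.0193
clock 4.15 grasp [0.4268 0.1798 0.1433] jaw -10.71 shift cm [ -0.23 -14.68  14.52] twist -0.1328 width 0.0193 F [-1.8  0.6  6.9] q [-0.94  0.3   0.48  2.17 -0.21  0.71 -0.5 ] tilt [-3.e-04  8.e-04 -1.e+00]
```

```bash
python3 -m jog '[[[0,-3,0],0,1],[[0,-8,0],0,1],[[0,-13,0],0,1],[[0,-15.5,0],0,1],[[0,-15.5,0],0,1]]'; python3 d.py 0.574 0.1574 0.30 -3.1
```

```text
clock: 4.78
tcp_pos: [0.4272, 0.1795, 0.4542]
orientation: [-1.111, 1.345, -1.344]
contact_force: [0.2, 0.1, -2.8]
grip_width: 0.0192
clock 4.78 grasp [0.4276 0.1799 0.2992] jaw -10.71 shift cm [-0.51 -0.05 14.8 ] twist -0.1328 width 0.0192 F [ 0.2  0.1 -2.8] q [-1.04  0.06  0.54  2.01 -0.04  1.08 -0.67] tilt [ 0.0028  0.0028 -1.    ]
```

```bash
python3 -m jog '[[[0,0,3],0,1],[[-0.2,0,7],-0.05,1],[[-0.4,0,11],-0.1,1],[[-0.5,0,13.5],-0.133,1],[[-0.5,0,14.8],-0.133,1],[[-0.5,0,14.8],-0.133,1],[[-0.5,0,14.8],-0.133,1]]'; python3 d.py 0.574 0.1574 0.229 -3.1;  python3 - <<'E'
from h import *
s=cam("side");t=cam("top")
crop(s,200,80,320,230,5,"s2.png");crop(t,170,120,290,230,5,"t2.png")
E
```

```text
clock: 5.65
tcp_pos: [0.5723, 0.1571, 0.4522]
orientation: [-1.184, 1.25, -1.248]
contact_force: [-0.6, 0.6, -1.6]
grip_width: 0.0196
clock 5.65 grasp [0.5721 0.1571 0.2972] jaw -3.09 shift cm [-0.04  6.82  0.2 ] twist 0.0001 width 0.0196 F [-0.6  0.6 -1.6] q [-0.83  0.33  0.59  1.73 -0.2   1.14 -0.23] tilt [-1.4e-03  1.0e-04 -1.0e+00]
```

View pics/s2.png

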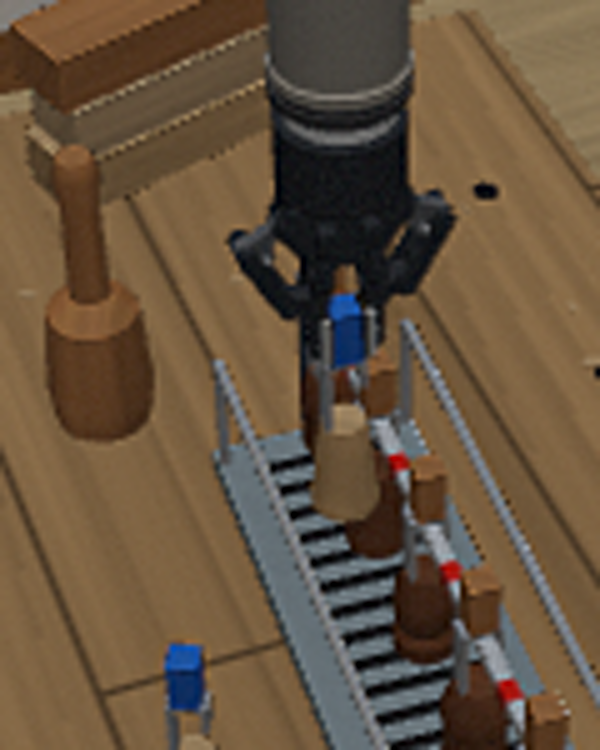

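View pics/t2.png

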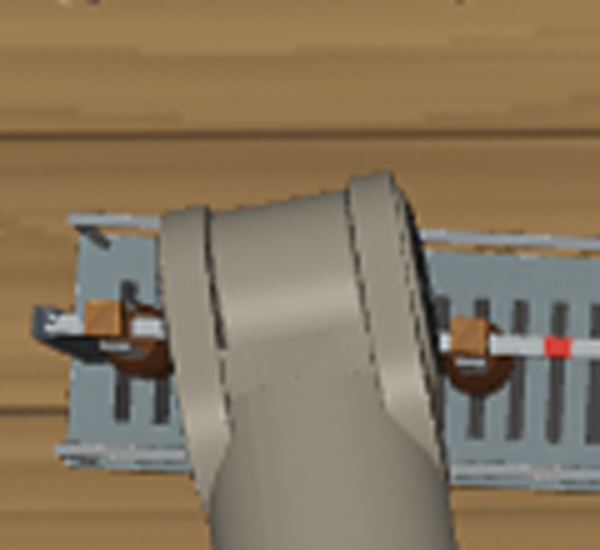

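The carving hangs straight in the gripper (blue at crop px 346,330), on the robot side of the rail and between two dark carvings.

```bash
python3 -m jog '[[[0,2,0.1],0,1],[[0,4,0.2],0,1],[[0,6,0.2],0,1],[[0,6.8,0.2],0,1],[[0,6.8,0.2],0,1],[[0,6.8,0.2],0,1]]'; python3 d.py 0.609 0.1555 0.229 -3.1;  python3 - <<'E'
from h import *
s=cam("side")
crop(s,200,80,320,230,5,"s3.png")
for p in ([0.609,0.1555,.175],[.574,.1574,.202],[.574,.1574,.240]):print((proj(s,p)-[200,80])*5)
E
```

```text
clock: 6.5
tcp_pos: [0.5754, 0.1569, 0.3856]
orientation: [-1.182, 1.248, -1.249]
contact_force: [0.8, 0.4, -1.7]
grip_width: 0.0194
clock 6.5 grasp [0.5756 0.157  0.2306] jaw -3.09 shift cm [-0.03  0.17  3.34] twist 0.0002 width 0.0194 F [ 0.8  0.4 -1.7] q [-0.8   0.41  0.56  1.8  -0.25  1.01 -0.19] tilt [ 1.4e-03  7.0e-04 -1.0e+00]
[401.87918036 464.57066989]
[348.35266625 445.62683569]
[347.4802115  400.15638126]
```

View pics/s3.png

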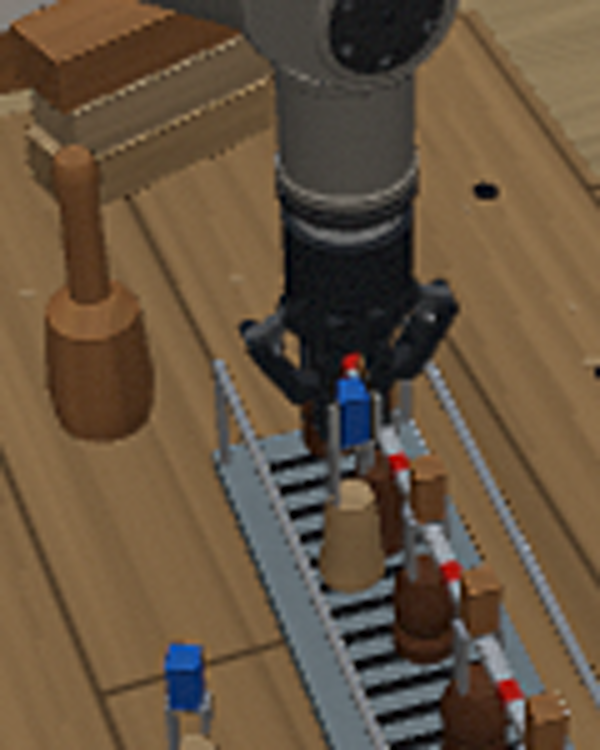

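The carving sits at the rail's near side, throat level with the rail; the red band is at crop px 400,462, as projected.

```bash
python3 -m jog '[[[0,0.1,0.8],0,1],[[0,0.1,1.6],0,1],[[0,0.1,2.4],0,1],[[0,0.1,3.0],0,1],[[0,0.1,3.3],0,1],[[0,0.1,3.3],0,1],[[0,0.1,3.3],0,1]]'; python3 d.py 0.609 0.1555 0.202 -3.1
```

```text
clock: 7.42
tcp_pos: [0.608, 0.155, 0.3836]
orientation: [-1.183, 1.249, -1.249]
contact_force: [-0.4, 0.1, -1.9]
grip_width: 0.0196
clock 7.42 grasp [0.6079 0.155  0.2286] jaw -3.09 shift cm [-0.05  2.66  0.11] twist 0.0001 width 0.0196 F [-0.4  0.1 -1.9] q [-0.76  0.46  0.56  1.73 -0.28  1.03 -0.16] tilt [-3.e-04  0.e+00 -1.e+00]
```

```bash
python3 -m jog '[[[0,0.8,0.1],0,1],[[0,1.6,0.1],0,1],[[0,2.2,0.1],0,1],[[0,2.2,0.1],0,1]]'; python3 -m jog '[[[0,0.2,0],0,1],[[0,0.3,0],0,1],[[0,0.3,0],0,1]]'
python3 - <<'E'
from h import *
s=cam("side")
crop(s,230,100,310,200,7,"s4.png")
E
```

```text
clock: 7.92
tcp_pos: [0.6089, 0.155, 0.3608]
orientation: [-1.185, 1.25, -1.249]
contact_force: [0.5, -0.6, -1.9]
grip_width: 0.0196
clock: 8.3
tcp_pos: [0.6092, 0.155, 0.3588]
orientation: [-1.183, 1.249, -1.249]
contact_force: [-0.5, -0.0, -1.7]
grip_width: 0.0199
```

View pics/s4.png

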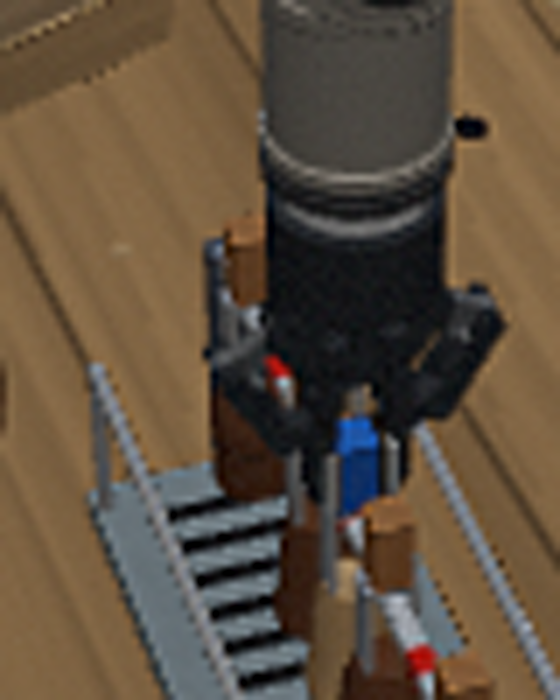

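```bash
python3 -m jog '[[[0,0.1,0],0,1],[[0,0.2,0],0,1],[[0,0.2,0],0,1]]';python3 -m jog '[[[0,0.1,0],0,1],[[0,0.1,0],0,1]]'
```

```text
clock: 8.72
tcp_pos: [0.6092, 0.1549, 0.3573]
orientation: [-1.183, 1.249, -1.249]
contact_force: [-2.0, 0.3, 4.0]
grip_width: 0.019
clock: 8.98
tcp_pos: [0.6093, 0.1548, 0.3572]
orientation: [-1.182, 1.249, -1.248]
contact_force: [-6.0, -0.6, 11.5]
grip_width: 0.0194
```

```bash
python3 -m jog '[[[0,-0.1,0],0,0.3],[[0,-0.1,0],0,0],[[0,-0.1,0],0,-0.3],[[0,-0.1,0],0,-0.3],[[0,-0.1,0],0,-0.3]]'; python3 -m jog '[[[0,-1,0],0,-0.3],[[0,-3,0],0,-0.3],[[0,-7,0],0,-0.3],[[0,-12,0],0,-1],[[0,-12,-6],0,-1],[[0,-12,-12],0,-1],[[0,-12,-17],0,-1],[[0,-12,-17],0,-1]]'; python3 d.py 0.4337 0.0646 0.25 -28.4; python3 items.py;python3 - <<'E'
from h import *
s=cam("side");t=cam("top")
crop(s,230,100,310,200,7,"s5.png");crop(t,170,155,360,265,4,"t5.png")
E
```

```text
clock: 9.6
tcp_pos: [0.6092, 0.155, 0.3566]
orientation: [-1.183, 1.249, -1.249]
contact_force: [-0.6, 0.0, -0.1]
grip_width: 0.0559
clock: 10.6
tcp_pos: [0.4368, 0.1637, 0.478]
orientation: [-1.182, 1.249, -1.244]
contact_force: [1.3, 0.2, 0.8]
grip_width: 0.0851
clock 10.6 grasp [0.4368 0.1643 0.323 ] jaw -2.94 shift cm [10.    7.27  0.21] twist 0.4444 width 0.0851 F [1.3 0.2 0.8] q [-1.04  0.04  0.57  1.97 -0.03  1.14 -0.5 ] tilt [-4.0e-04  3.5e-03 -1.0e+00]
topface ctr [0.6158 0.1599 0.16  ] edges [np.float64(19.7), np.float64(19.8), np.float64(19.7), np.float64(19.8)] ang [87.4 87.2 87.4 87.2] tri [0.3098 0.0624 0.8917]
topface ctr [0.4337 0.0646 0.16  ] edges [np.float64(20.3), np.float64(19.1), np.float64(20.3), np.float64(19.1)] ang [61.6 61.7 61.5 61.7] tri [0.2685 0.0438 0.6393]
topface ctr [ 0.4365 -0.0514  0.16  ] edges [np.float64(20.3), np.float64(19.2), np.float64(20.3), np.float64(19.2)] ang [64.8 65.1 64.8 65.1] tri [ 0.4232 -0.0376  0.2611]
rail
[0.6139 0.2553 0.175 ] [0.6116 0.2547 0.1819] [0.6127 0.2624 0.175 ]
[0.6031 0.0568 0.175 ] [0.6016 0.0571 0.1792] [0.6022 0.061  0.175 ]
[ 0.5974 -0.0428  0.175 ] [ 0.5961 -0.0422  0.1794] [ 0.5969 -0.0385  0.175 ]
rail dir y ang -3.162491803183442 0.2985472558767113 mid [0.60481668 0.08975325 0.175     ]
```

View pics/s5.png

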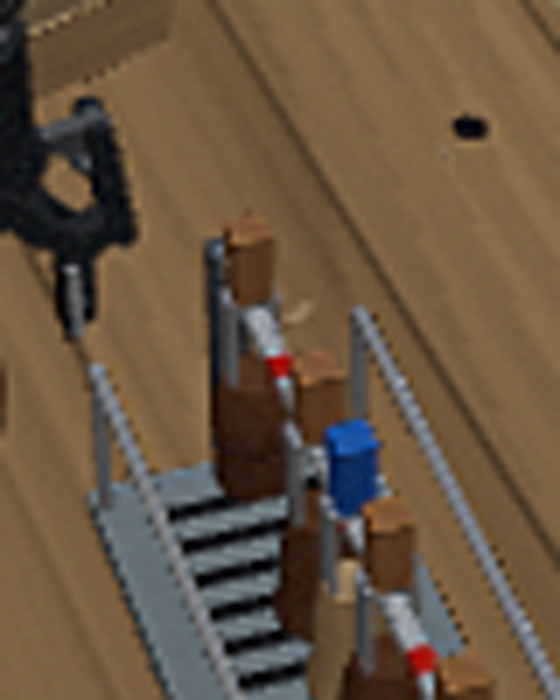

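View pics/t5.png

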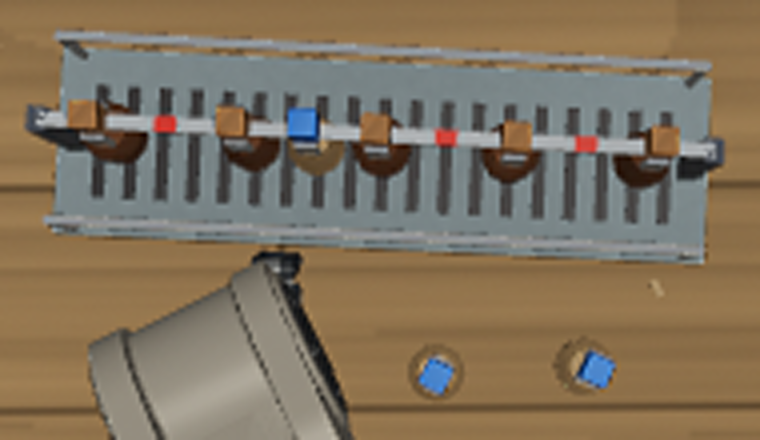

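First carving hangs (blue at top-crop px 302,123, in line with the brown grips). Next one.

```bash
python3 -m jog '[[[3,0,0.1],0.14,-1],[[6,0,0.2],0.28,-1],[[9,0,0.2],0.42,-1],[[10,0,0.2],0.444,-1],[[10,4,0.2],0.444,-1],[[10,7.3,0.2],0.444,-1],[[10,7.3,0.2],0.444,-1],[[10,7.3,0.2],0.444,-1]]'; python3 d.py 0.4337 0.0646 0.143 -28.4
```

```text
clock: 11.8
tcp_pos: [0.4369, 0.0646, 0.4047]
orientation: [-0.931, 1.564, -1.566]
contact_force: [0.3, 0.3, 0.8]
grip_width: 0.0852
clock 11.8 grasp [0.437  0.0646 0.2497] jaw -28.48 shift cm [ 0.16 10.67 -0.31] twist -0.0013 width 0.0852 F [0.3 0.3 0.8] q [-0.93  0.08  0.69  2.12 -0.06  0.96 -0.7 ] tilt [ 1.2e-03 -1.0e-04 -1.0e+00]
```

```bash
python3 -m jog '[[[0.1,4,-0.3],0,-1],[[0.1,7,-0.3],0,-1],[[0.1,7,-0.3],0,-1]]'; python3 d.py 0.4337 0.0646 0.143 -28.4
```

```text
clock: 12.18
tcp_pos: [0.4329, 0.065, 0.3336]
orientation: [-0.933, 1.566, -1.566]
contact_force: [0.8, 0.3, 0.2]
grip_width: 0.0855
clock 12.18 grasp [0.4327 0.0648 0.1786] jaw -28.5 shift cm [-0.03  3.56  0.1 ] twist -0.0018 width 0.0855 F [0.8 0.3 0.2] q [-0.88  0.21  0.67  2.2  -0.18  0.79 -0.59] tilt [-0.0016 -0.001  -1.    ]
```

```bash
python3 -m jog '[[[0,2,0.1],0,-1],[[0,3.5,0.1],0,-1],[[0,3.5,0.1],0,-1],[[0,3.5,0.1],0,1],[[0,3.5,0.1],0,1],[[0,3.5,0.1],0,1],[[0,3.5,0.1],0,1],[[0,3.5,0.1],0,1],[[0,3.5,0.1],0,1]]' 50;  python3 d.py 0.4337 0.0646 0.143 -28.4
python3 -m jog '[[[0,-3,0],0,1],[[0,-8,0],0,1],[[0,-13,0],0,1],[[0,-15.5,0],0,1],[[0,-15.5,0],0,1]]'; python3 d.py 0.5685 0.0588 0.30 -3.1
python3 - <<'E'
from h import *
s=cam("side")
crop(s,200,100,320,250,5,"s6.png")
E
```

```text
clock: 13.3
tcp_pos: [0.4336, 0.0645, 0.299]
orientation: [-0.931, 1.567, -1.565]
contact_force: [-1.4, 0.7, 4.7]
grip_width: 0.0193
clock 13.3 grasp [0.4335 0.0646 0.144 ] jaw -28.52 shift cm [-0.01  0.1   0.02] twist -0.0021 width 0.0193 F [-1.4  0.7  4.7] q [-0.84  0.28  0.64  2.23 -0.26  0.7  -0.51] tilt [-7.e-04  8.e-04 -1.e+00]
clock: 13.92
tcp_pos: [0.4341, 0.0641, 0.455]
orientation: [-0.927, 1.565, -1.564]
contact_force: [-0.1, 0.1, -2.2]
grip_width: 0.0191
clock 13.93 grasp [0.4346 0.0645 0.3   ] jaw -28.52 shift cm [-5.89  0.04 12.04] twist -0.4436 width 0.0191 F [-0.1  0.1 -2.2] q [-0.99 -0.01  0.71  2.06  0.    1.08 -0.78] tilt [ 0.0031  0.0026 -1.    ]
```

View pics/s6.png

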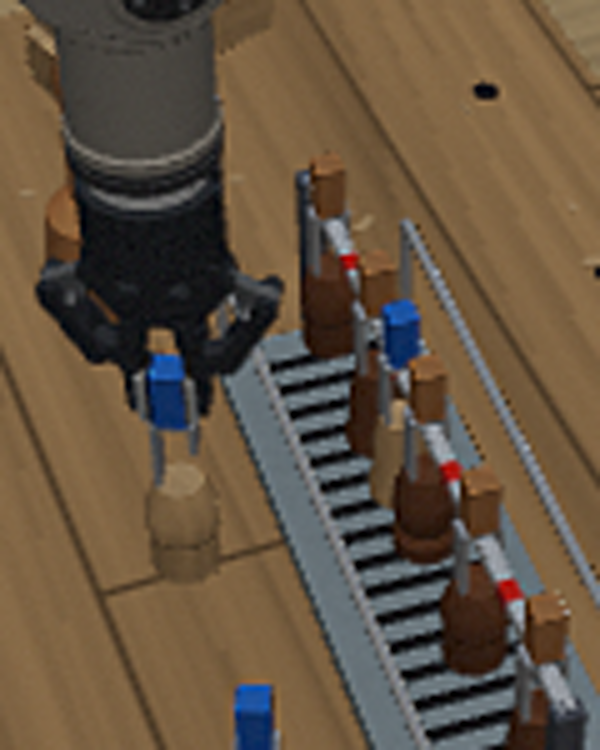

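The second carving is held upright (crop px 165,390). Onward to the second band.

```bash
python3 -m jog '[[[-1.5,0,3],-0.12,1],[[-3,0,6],-0.25,1],[[-4.5,0,9],-0.37,1],[[-5.5,0,11],-0.444,1],[[-5.9,0,11.8],-0.444,1],[[-5.9,0,12],-0.444,1],[[-5.9,0,12],-0.444,1]]'; python3 -m jog '[[[0,2,0],0,1],[[0,4,0],0,1],[[0,6,0],0,1],[[0,6.9,0],0,1],[[0,6.9,0],0,1]]'; python3 d.py 0.6031 0.0568 0.230 -3.1;  python3 - <<'E'
from h import *
s=cam("side")
crop(s,200,80,320,230,5,"s7.png")
E
```

```text
clock: 14.85
tcp_pos: [0.5667, 0.0585, 0.4532]
orientation: [-1.184, 1.251, -1.249]
contact_force: [-0.6, 0.1, -1.7]
grip_width: 0.0191
clock: 15.48
tcp_pos: [0.567, 0.0589, 0.3846]
orientation: [-1.184, 1.25, -1.248]
contact_force: [0.4, 0.2, -1.4]
grip_width: 0.0194
clock 15.47 grasp [0.5668 0.0589 0.2296] jaw -3.1 shift cm [ 0.01 -0.05  3.63] twist 0.0 width 0.0194 F [ 0.4  0.2 -1.4] q [-0.75  0.39  0.69  1.87 -0.29  0.99  0.01] tilt [-8.e-04  1.e-04 -1.e+00]
```

View pics/s7.png

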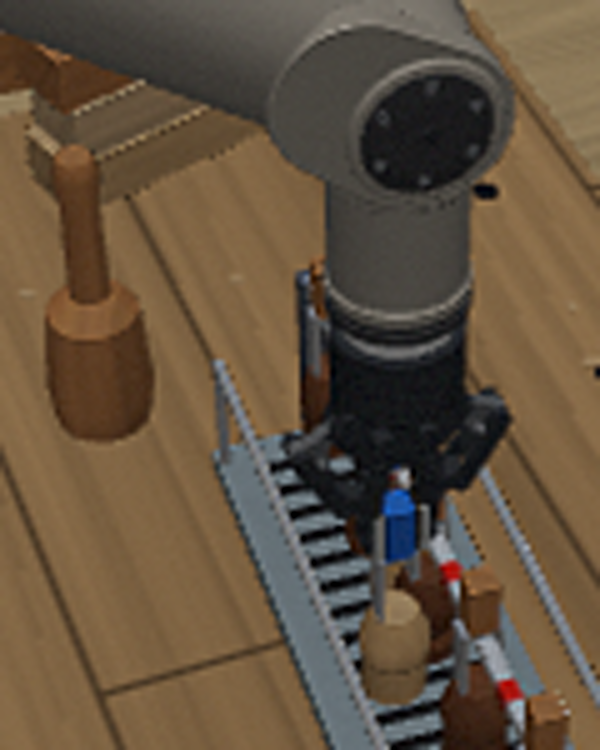

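The carving is beside the rail at throat height, and the arm is clear of the grips. Sliding in, then lowering.

```bash
python3 -m jog '[[[0,0,0.9],0,1],[[0,0,1.8],0,1],[[0,0,2.7],0,1],[[0,0,3.3],0,1],[[0,0,3.6],0,1],[[0,0,3.6],0,1],[[0,0,3.6],0,1]]'; python3 d.py 0.6031 0.0568 0.203 -3.1
python3 -m jog '[[[0,0.8,0.05],0,1],[[0,1.6,0.05],0,1],[[0,2.2,0.05],0,1],[[0,2.4,0.05],0,1],[[0,2.4,0.05],0,1]]'; python3 d.py 0.6031 0.0568 0.203 -3.1
```

```text
clock: 16.4
tcp_pos: [0.6031, 0.0568, 0.3846]
orientation: [-1.183, 1.249, -1.249]
contact_force: [-0.1, -0.8, -1.4]
grip_width: 0.0195
clock 16.4 grasp [0.6031 0.0568 0.2296] jaw -3.1 shift cm [-0.    2.66  0.  ] twist 0.0001 width 0.0195 F [-0.1 -0.8 -1.4] q [-0.7   0.45  0.68  1.78 -0.32  1.02  0.05] tilt [-3.e-04  1.e-04 -1.e+00]
clock: 17.02
tcp_pos: [0.6038, 0.0567, 0.3605]
orientation: [-1.183, 1.249, -1.249]
contact_force: [0.2, 0.4, -1.8]
grip_width: 0.0188
clock 17.02 grasp [0.6038 0.0567 0.2055] jaw -3.1 shift cm [-0.    0.25 -0.07] twist 0.0 width 0.0188 F [ 0.2  0.4 -1.8] q [-0.69  0.48  0.66  1.8  -0.35  0.98  0.07] tilt [-2.e-04 -1.e-04 -1.e+00]
```

```bash
python3 -m jog '[[[0,0.15,-0.05],0,1],[[0,0.3,-0.05],0,1],[[0,0.35,-0.05],0,1],[[0,0.35,-0.05],0,1]]'; python3 d.py 0.6031 0.0568 0.203 -3.1
```

```text
clock: 17.52
tcp_pos: [0.6034, 0.0567, 0.358]
orientation: [-1.182, 1.249, -1.249]
contact_force: [-3.1, -0.1, 4.6]
grip_width: 0.0192
clock 17.52 grasp [0.6035 0.0568 0.203 ] jaw -3.1 shift cm [ 0.   -0.   -0.04] twist -0.0 width 0.0192 F [-3.1 -0.1  4.6] q [-0.68  0.48  0.66  1.81 -0.35  0.97  0.07] tilt [ 4.e-04  6.e-04 -1.e+00]
```

Contact at the expected height, so I release and retreat toward the third carving.

```bash
python3 -m jog '[[[0,-0.05,0],0,0.3],[[0,-0.05,0],0,0],[[0,-0.05,0],0,-0.3],[[0,-0.05,0],0,-0.3],[[0,-0.05,0],0,-0.3]]'; python3 -m jog '[[[0,-1,0],0,-0.3],[[0,-3,0],0,-0.3],[[0,-7,0],0,-0.3],[[0,-11,0],0,-1],[[0,-11,-6],0,-1],[[0,-11,-12],0,-1],[[0,-11,-16],0,-1],[[0,-11,-16],0,-1]]'; python3 d.py 0.4365 -0.0514 0.25 -25; python3 items.py;python3 - <<'E'
from h import *
s=cam("side");t=cam("top")
crop(s,230,100,310,200,7,"s8.png");crop(t,170,155,360,265,4,"t8.png")
E
```

```text
clock: 18.15
tcp_pos: [0.6033, 0.0568, 0.3576]
orientation: [-1.183, 1.249, -1.249]
contact_force: [-0.4, 0.2, 0.8]
grip_width: 0.0556
clock: 19.15
tcp_pos: [0.4416, 0.0647, 0.4688]
orientation: [-1.181, 1.25, -1.245]
contact_force: [0.9, 1.2, 0.6]
grip_width: 0.0853
clock 19.15 grasp [0.4416 0.0653 0.3138] jaw -3.02 shift cm [11.71  6.34  0.1 ] twist 0.3836 width 0.0853 F [0.9 1.2 0.6] q [-1.   -0.01  0.73  2.03  0.    1.12 -0.32] tilt [ 2.0e-04  4.2e-03 -1.0e+00]
topface ctr [0.6162 0.1598 0.16  ] edges [np.float64(19.6), np.float64(19.9), np.float64(19.6), np.float64(19.8)] ang [86.8 86.5 86.7 86.5] tri [0.3076 0.0606 0.8892]
topface ctr [0.6101 0.0566 0.16  ] edges [np.float64(19.9), np.float64(20.2), np.float64(19.9), np.float64(20.1)] ang [88.3 88.3 88.3 88.3] tri [0.3202 0.0114 0.7074]
topface ctr [ 0.4365 -0.0514  0.16  ] edges [np.float64(20.3), np.float64(19.2), np.float64(20.3), np.float64(19.2)] ang [64.8 65.1 64.8 65.1] tri [ 0.4356 -0.051   0.1462]
rail
[0.6139 0.2553 0.175 ] [0.6116 0.2547 0.1819] [0.6127 0.2624 0.175 ]
[ 0.5975 -0.0427  0.175 ] [ 0.5962 -0.0421  0.1794] [ 0.5969 -0.0385  0.175 ]
rail dir y ang -3.143017687662525 0.29849105419600125 mid [0.60573254 0.10627595 0.175     ]
```

View pics/s8.png

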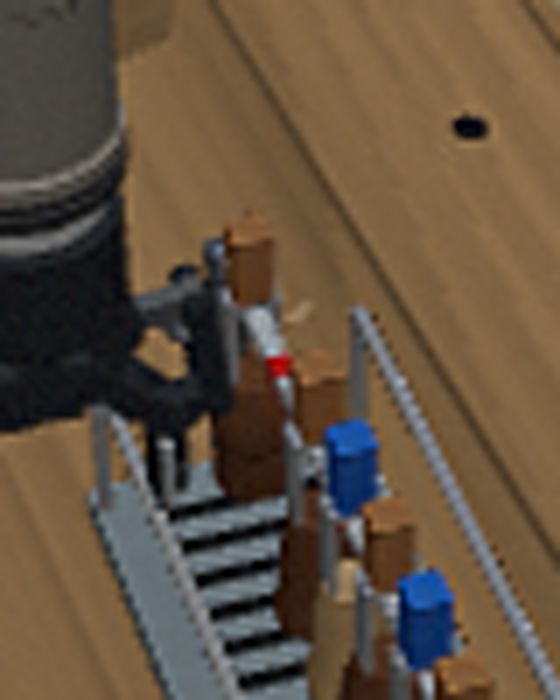

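View pics/t8.png

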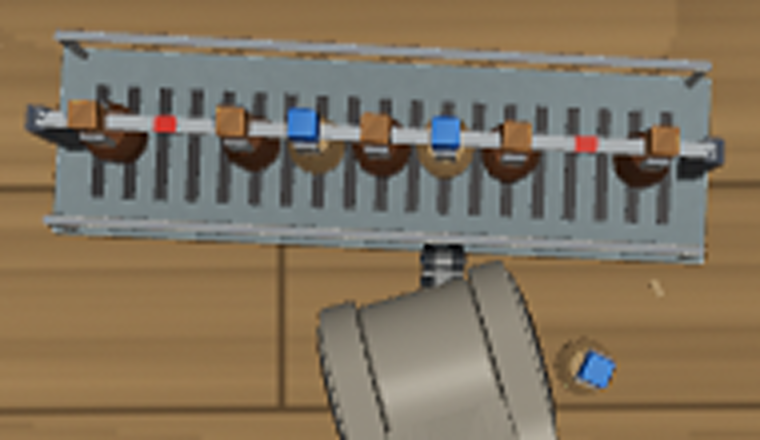

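Two are hung (blue at top-crop px 302,125 and 445,132). Third carving.

```bash
python3 -m jog '[[[4,0,0.1],0.13,-1],[[8,0,0.1],0.26,-1],[[11,0,0.1],0.384,-1],[[11.7,0,0.1],0.384,-1],[[11.7,4,0.1],0.384,-1],[[11.7,7,0.1],0.384,-1],[[11.7,9,0.1],0.384,-1],[[11.7,9,0.1],0.384,-1]]'; python3 d.py 0.4365 -0.0514 0.143 -25
```

```text
clock: 20.35
tcp_pos: [0.4384, -0.0507, 0.3766]
orientation: [-0.975, 1.523, -1.524]
contact_force: [-0.7, -0.6, -0.0]
grip_width: 0.0856
clock 20.35 grasp [ 0.4379 -0.0511  0.2216] jaw -24.98 shift cm [ 0.06  7.86 -0.1 ] twist 0.0003 width 0.0856 F [-0.7 -0.6 -0. ] q [-0.82  0.15  0.88  2.16 -0.14  0.9  -0.28] tilt [-0.0032 -0.0024 -1.    ]
```

```bash
python3 -m jog '[[[0.05,3,-0.1],0,-1],[[0.05,5,-0.1],0,-1],[[0.05,5,-0.1],0,-1]]'; python3 d.py 0.4365 -0.0514 0.143 -25
```

```text
clock: 20.72
tcp_pos: [0.4374, -0.0511, 0.3276]
orientation: [-0.972, 1.524, -1.524]
contact_force: [-0.1, 0.0, 0.1]
grip_width: 0.0856
clock 20.73 grasp [ 0.4372 -0.0513  0.1726] jaw -25.03 shift cm [ 0.04  2.96 -0.05] twist -0.0006 width 0.0856 F [-0.1  0.   0.1] q [-0.75  0.25  0.84  2.21 -0.27  0.78 -0.16] tilt [-1.5e-03 -9.0e-04 -1.0e+00]
```

```bash
python3 -m jog '[[[0,2,0],0,-1],[[0,3,-0.05],0,-1],[[0,3,-0.05],0,-1],[[0,3,-0.05],0,1],[[0,3,-0.05],0,1],[[0,3,-0.05],0,1],[[0,3,-0.05],0,1],[[0,3,-0.05],0,1],[[0,3,-0.05],0,1]]' 50;  python3 d.py 0.4365 -0.0514 0.143 -25
python3 -m jog '[[[0,-3,0],0,1],[[0,-8,0],0,1],[[0,-13,0],0,1],[[0,-15.5,0],0,1],[[0,-15.5,0],0,1]]'; python3 d.py 0.5625 -0.0408 0.30 -3.1
python3 - <<'E'
from h import *
s=cam("side");t=cam("top")
crop(s,200,130,340,280,5,"s9.png");cv2.imwrite("pics/t9.png",t["image"])
E
```

```text
clock: 21.85
tcp_pos: [0.4367, -0.0512, 0.298]
orientation: [-0.969, 1.525, -1.523]
contact_force: [-2.4, -0.5, 5.8]
grip_width: 0.0197
clock 21.85 grasp [ 0.4366 -0.0511  0.143 ] jaw -25.09 shift cm [ 0.03 -0.    0.  ] twist -0.0016 width 0.0197 F [-2.4 -0.5  5.8] q [-0.69  0.31  0.79  2.24 -0.35  0.71 -0.09] tilt [-3.e-04  7.e-04 -1.e+00]
clock: 22.48
tcp_pos: [0.437, -0.0514, 0.4538]
orientation: [-0.965, 1.523, -1.522]
contact_force: [0.3, 0.6, -1.8]
grip_width: 0.0194
clock 22.48 grasp [ 0.4375 -0.0511  0.2988] jaw -25.06 shift cm [-6.22 -0.07 10.89] twist -0.3832 width 0.0194 F [ 0.3  0.6 -1.8] q [-0.94 -0.02  0.94  2.07  0.01  1.08 -0.45] tilt [ 0.0034  0.0024 -1.    ]
```

View pics/s9.png

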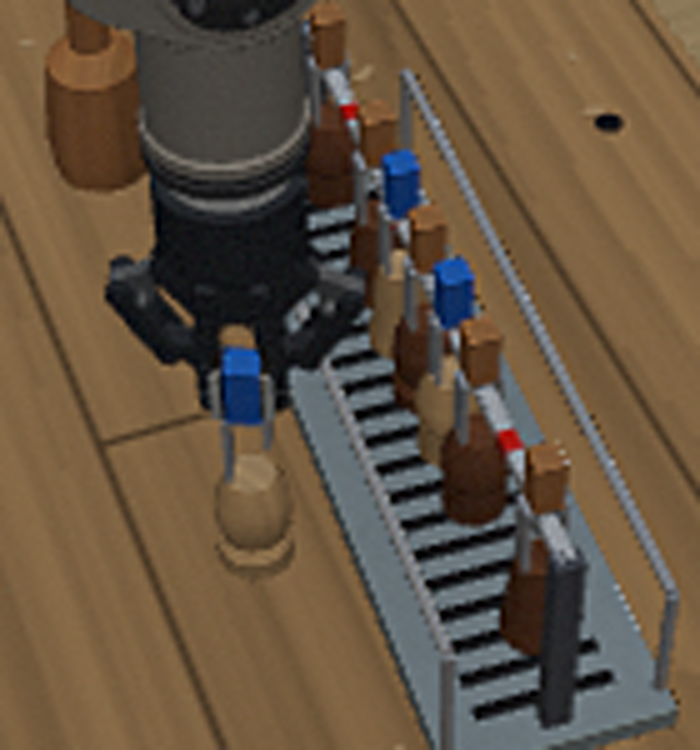

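View pics/t9.png

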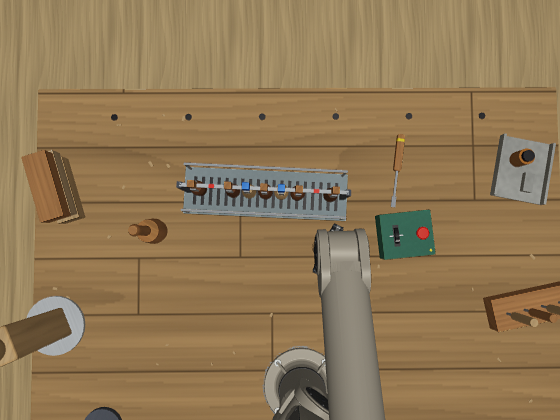

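The third carving is held (crop px 240,385) and the control box has not moved. Onward to the third band.

```bash
python3 -m jog '[[[-1.5,0,3],-0.12,1],[[-3,0,6],-0.25,1],[[-4.5,0,9],-0.37,1],[[-5.7,0,10.5],-0.383,1],[[-6.2,0,10.9],-0.383,1],[[-6.2,0,10.9],-0.383,1],[[-6.2,0,10.9],-0.383,1]]'; python3 -m jog '[[[0,2,0],0,1],[[0,4,0],0,1],[[0,6,0],0,1],[[0,6.9,0],0,1],[[0,6.9,0],0,1],[[0,6.9,0],0,1]]'; python3 d.py 0.5975 -0.0427 0.229 -3.1
```

```text
clock: 23.45
tcp_pos: [0.5608, -0.0417, 0.4523]
orientation: [-1.183, 1.251, -1.25]
contact_force: [0.2, 0.3, -1.9]
grip_width: 0.0192
clock: 24.2
tcp_pos: [0.5619, -0.0415, 0.3845]
orientation: [-1.181, 1.249, -1.25]
contact_force: [-0.9, 0.1, -2.0]
grip_width: 0.0192
clock 24.2 grasp [ 0.5621 -0.0415  0.2295] jaw -3.16 shift cm [-0.07  0.06  3.55] twist -0.001 width 0.0192 F [-0.9  0.1 -2. ] q [-0.69  0.42  0.85  1.89 -0.37  1.    0.27] tilt [ 1.3e-03  2.0e-04 -1.0e+00]
```

```bash
python3 -m jog '[[[-0.05,0,0.9],0,1],[[-0.05,0,1.8],0,1],[[-0.05,0,2.7],0,1],[[-0.05,0,3.3],0,1],[[-0.05,0,3.55],0,1],[[-0.05,0,3.55],0,1],[[-0.05,0,3.55],0,1]]'; python3 d.py 0.5975 -0.0427 0.202 -3.1
python3 -m jog '[[[0,0.8,0],0,1],[[0,1.6,0],0,1],[[0,2.2,0],0,1],[[0,2.4,0],0,1],[[0,2.4,0],0,1]]'; python3 d.py 0.5975 -0.0427 0.202 -3.1
```

```text
clock: 25.08
tcp_pos: [0.5969, -0.0429, 0.3836]
orientation: [-1.183, 1.25, -1.249]
contact_force: [-0.6, -0.7, -1.5]
grip_width: 0.0192
clock 25.07 grasp [ 0.5969 -0.0428  0.2286] jaw -3.16 shift cm [-0.02  2.66  0.06] twist -0.0011 width 0.0192 F [-0.6 -0.7 -1.5] q [-0.64  0.48  0.83  1.81 -0.41  1.04  0.29] tilt [-3.e-04  2.e-04 -1.e+00]
clock: 25.7
tcp_pos: [0.5971, -0.0428, 0.3595]
orientation: [-1.183, 1.25, -1.25]
contact_force: [0.6, 0.2, -1.5]
grip_width: 0.0193
clock 25.7 grasp [ 0.5971 -0.0429  0.2045] jaw -3.16 shift cm [-0.02  0.25  0.04] twist -0.001 width 0.0193 F [ 0.6  0.2 -1.5] q [-0.62  0.51  0.81  1.83 -0.43  0.99  0.31] tilt [-3.e-04 -1.e-04 -1.e+00]
```

```bash
python3 -m jog '[[[0,0.15,0],0,1],[[0,0.3,0],0,1],[[0,0.35,0],0,1],[[0,0.35,0],0,1]]'
```

```text
clock: 26.2
tcp_pos: [0.5972, -0.0429, 0.357]
orientation: [-1.182, 1.25, -1.249]
contact_force: [-2.1, 0.8, 5.3]
grip_width: 0.0193
```

```bash
python3 -m jog '[[[0,-0.05,0],0,0.3],[[0,-0.05,0],0,0],[[0,-0.05,0],0,-0.3],[[0,-0.05,0],0,-0.3],[[0,-0.05,0],0,-0.3]]'; python3 -m jog '[[[0,-1,0],0,-0.3],[[0,-3,0],0,-0.3],[[0,-7,0],0,-0.3],[[0,-11,0],0,1],[[0,-11,-6],0,1],[[0,-11,-12],0,1],[[0,-11,-12],0,1],[[0,-11,-12],0,1]]'
python3 - <<'E'
from h import *
s=cam("side");t=cam("top")
crop(s,230,100,340,240,5,"s10.png");crop(t,170,155,360,265,4,"t10.png");crop(t,365,195,445,270,7,"t10b.png");crop(s,255,295,345,385,6,"s10b.png")
E
```

```text
clock: 26.82
tcp_pos: [0.5971, -0.0428, 0.3566]
orientation: [-1.183, 1.25, -1.25]
contact_force: [-0.1, 0.5, -0.4]
grip_width: 0.0552
clock: 27.82
tcp_pos: [0.4778, -0.0363, 0.4681]
orientation: [-1.179, 1.248, -1.249]
contact_force: [0.7, -0.2, 0.5]
grip_width: -0.0001
```

View pics/s10.png

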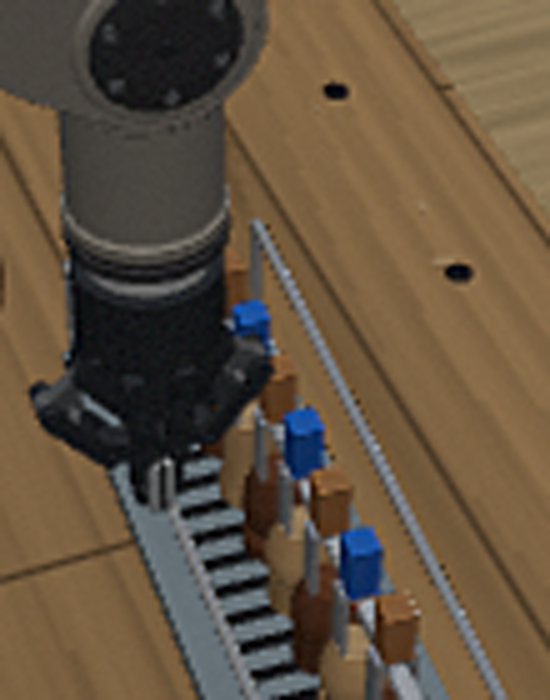

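View pics/t10.png

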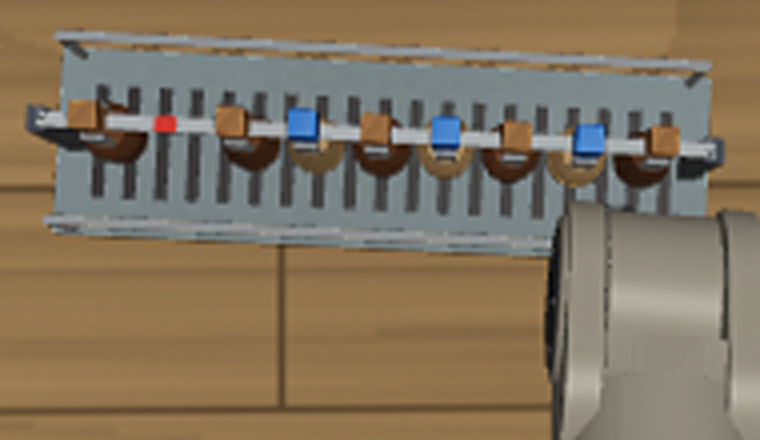

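View pics/t10b.png

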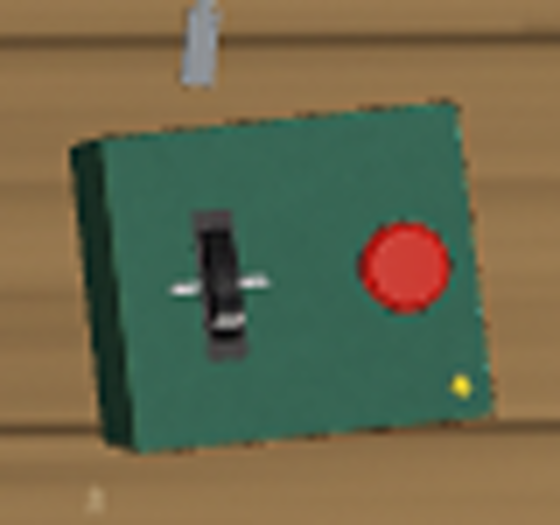

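View pics/s10b.png

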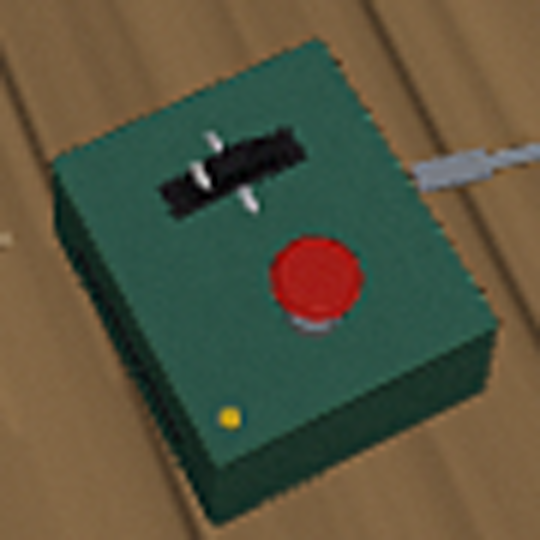

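All three hang in place, with blue at top-crop px 302, 445 and 588 and the brown grips unmoved. On the box, the white marks are at crop px 172,290 and 268,281, and the wheel line at 229,320 is off toward the robot.

```bash
cat > box.py <<'E'
from h import *
s=cam("side");t=cam("top")
def wheelinfo(t,s):
    rr=max(blobs(t,red(t)),key=lambda b:b[1][4])[0];rs=max(blobs(s,red(s)),key=lambda b:b[1][4])[0]
    P=onz(t,*rr,.104);P2=tri(t,rr,s,rs)
    # green box top: mask bright green
    h=cv2.cvtColor(t["image"],cv2.COLOR_BGR2HSV)
    g=((h[...,0]>60)&(h[...,0]<95)&(h[...,1]>90)&(h[...,2]>70)).astype(np.uint8)
    n,l,st,c=cv2.connectedComponentsWithStats(g);i=1+np.argmax(st[1:,4]);m=(l==i).astype(np.uint8)
    cs,_=cv2.findContours(m,0,1);r=cv2.minAreaRect(max(cs,key=cv2.contourArea))
    bx=np.array([onz(t,u,v,.07) for u,v in cv2.boxPoints(r)])
    e=[(bx[(k+1)%4]-bx[k])[:2] for k in range(4)]
    yaw=[((np.degrees(np.arctan2(q[1],q[0]))+45)%90)-45 for q in e]
    print("plunger",P.round(4),"tri",P2.round(4),"box ctr",bx.mean(0).round(4),"edges",[round(np.linalg.norm(q),4) for q in e],"yaw",np.round(yaw,2))
    # white blobs inside the box hull
    hull=np.zeros_like(g);cv2.fillPoly(hull,[cv2.convexHull(max(cs,key=cv2.contourArea))],1)
    k=6;x,y,w,hh=cv2.boundingRect(max(cs,key=cv2.contourArea))
    im=cv2.resize(t["image"][y:y+hh,x:x+w],None,fx=k,fy=k,interpolation=cv2.INTER_CUBIC);H=cv2.cvtColor(im,cv2.COLOR_BGR2HSV);hu=cv2.resize(hull[y:y+hh,x:x+w],None,fx=k,fy=k)
    wm=((H[...,1]<80)&(H[...,2]>130)&(hu>0)).astype(np.uint8)
    for c,a in blobs(None,wm,20):
        u,v=(c[0]+.5)/k-.5+x,(c[1]+.5)/k-.5+y
        print("white px",np.round((u,v),2),"area",a[4],"z.07",onz(t,u,v,.07).round(4),"z.08",onz(t,u,v,.08).round(4))
wheelinfo(t,s)
E
python3 box.py
```

```text
plunger [ 0.4758 -0.3673  0.104 ] tri [ 0.4752 -0.3668  0.1047] box ctr [ 0.4716 -0.3293  0.07  ] edges [np.float64(0.1591), np.float64(0.1372), np.float64(0.1583), np.float64(0.1369)] yaw [5.52 4.52 5.43 4.87]
white px [400.92 234.81] area 224 z.07 [ 0.4698 -0.3111  0.07  ] z.08 [ 0.4697 -0.3084  0.08  ]
white px [391.02 235.79] area 220 z.07 [ 0.467  -0.2806  0.07  ] z.08 [ 0.467  -0.2781  0.08  ]
white px [397.64 240.34] area 142 z.07 [ 0.4529 -0.3006  0.07  ] z.08 [ 0.453 -0.298  0.08 ]
```

```bash
python3 d.py 0.4606 -0.2957 0.20 -84.8
```

```text
clock 28.02 grasp [ 0.4785 -0.0366  0.312 ] jaw -3.2 shift cm [25.95 11.25 -0.35] twist 1.4242 width -0.0001 F [ 0.1 -0.5 -0.5] q [-0.95  0.1   0.98  1.97 -0.09  1.11  0.01] tilt [ 5.e-04 -2.e-03 -1.e+00]
```

```bash
python3 -m jog '[[[4,0,0],0.16,1],[[8,0,0],0.33,1],[[12,0,-0.1],0.5,1],[[16,0,-0.2],0.66,1],[[20,0,-0.3],0.83,1],[[24,0,-0.35],1.0,1],[[26,2,-0.35],1.16,1],[[26,4,-0.35],1.3,1],[[26,7,-0.35],1.424,1],[[26,10,-0.35],1.424,1]]' 50;python3 -m jog '[[[0,0,0],0,1],[[0,0,0],0,1]]'; python3 d.py 0.4606 -0.2957 0.110 -84.8
```

```text
clock: 29.28
tcp_pos: [0.4603, -0.2962, 0.365]
orientation: [-0.101, 2.174, -2.179]
contact_force: [0.6, -0.4, -0.2]
grip_width: -0.0
clock: 29.52
tcp_pos: [0.46, -0.2964, 0.3674]
orientation: [-0.1, 2.173, -2.176]
contact_force: [-0.6, -0.4, 0.8]
grip_width: 0.0
clock 29.52 grasp [ 0.46   -0.2966  0.2124] jaw -84.76 shift cm [-0.07 10.24 -0.1 ] twist 0.0007 width 0.0 F [-0.6 -0.4  0.8] q [-0.38  0.55  1.15  1.95 -0.59  1.03 -0.43] tilt [-1.0e-04 -1.5e-03 -1.0e+00]
```

```bash
python3 -m jog '[[[-0.07,4,-0.1],0,1],[[-0.07,8,-0.1],0,1],[[-0.07,9.5,-0.1],0,1],[[-0.07,9.5,-0.1],0,1],[[-0.07,9.5,-0.1],0,1]]'; python3 d.py 0.4606 -0.2957 0.1024 -84.8
python3 - <<'E'
from h import *
s=cam("side");t=cam("top")
crop(s,225,255,365,385,5,"s11.png");crop(t,365,195,445,270,7,"t11.png")
E
```

```text
clock: 30.15
tcp_pos: [0.4607, -0.2952, 0.2733]
orientation: [-0.097, 2.172, -2.175]
contact_force: [-0.0, -0.2, -0.6]
grip_width: 0.0001
clock 30.15 grasp [ 0.461  -0.2954  0.1183] jaw -84.75 shift cm [0.05 1.59 0.02] twist 0.0009 width 0.0001 F [-0.  -0.2 -0.6] q [-0.26  0.66  0.99  2.02 -0.74  0.87 -0.33] tilt [ 0.0021 -0.0013 -1.    ]
```

View pics/s11.png

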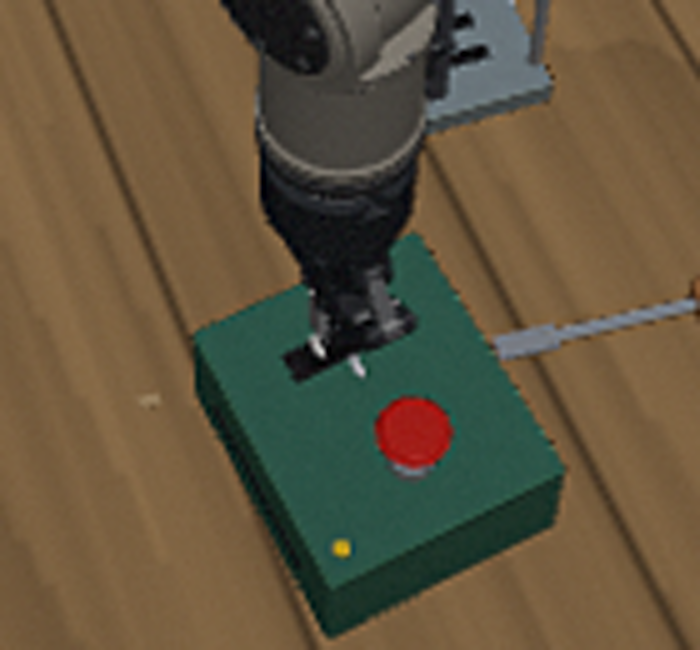

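View pics/t11.png

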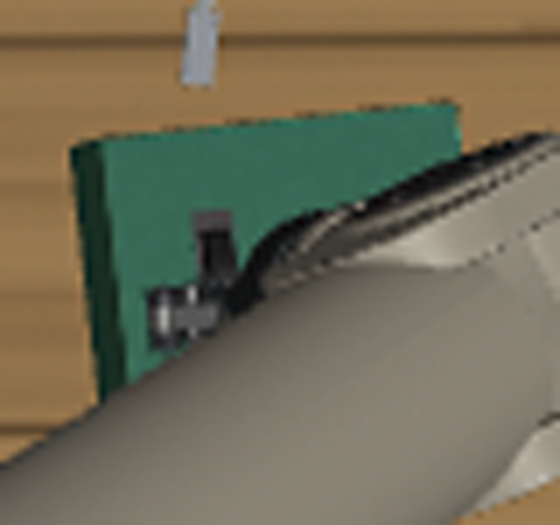

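The shut fingertips stand over the wheel and the plunger is clear of the arm. Lowering to feel contact.

```bash
python3 -m jog '[[[0.05,0.8,0],0,1],[[0.05,1.3,0],0,1],[[0.05,1.3,0],0,1],[[0.05,1.3,0],0,1]]'; python3 d.py 0.4606 -0.2957 0.1024 -84.8; python3 -m jog '[[[0,0.1,0],0,1],[[0,0.1,0],0,1],[[0,0.1,0],0,1]]'
```

```text
clock: 30.75
tcp_pos: [0.4596, -0.2947, 0.2587]
orientation: [-0.1, 2.175, -2.175]
contact_force: [0.2, 0.6, -0.1]
grip_width: 0.0001
clock 30.75 grasp [ 0.4596 -0.2947  0.1037] jaw -84.75 shift cm [-0.09  0.13  0.11] twist 0.0009 width 0.0001 F [ 0.2  0.6 -0.1] q [-0.24  0.67  0.97  2.03 -0.76  0.84 -0.31] tilt [-1.e-04 -1.e-04 -1.e+00]
clock: 31.12
tcp_pos: [0.4597, -0.2946, 0.2577]
orientation: [-0.1, 2.174, -2.174]
contact_force: [0.1, -0.8, 0.7]
grip_width: -0.0001
```

```bash
python3 -m jog '[[[0,0.07,0],0,1],[[0,0.07,0],0,1],[[0,0.07,0],0,1]]'
```

```text
clock: 31.5
tcp_pos: [0.4597, -0.2947, 0.2573]
orientation: [-0.099, 2.174, -2.174]
contact_force: [-2.0, 0.7, 5.5]
grip_width: -0.0002
```

```bash
python3 -m jog '[[[0,0.05,0],0,1],[[0,0.05,0],0,1],[[0,0.05,0],0,1]]'
```

```text
clock: 31.88
tcp_pos: [0.4596, -0.2948, 0.2571]
orientation: [-0.099, 2.174, -2.174]
contact_force: [-1.5, 2.4, 9.2]
grip_width: -0.0002
```

```bash
python3 -m jog '[[[0,-0.07,0],0,1],[[0,-0.07,0],0,1]]'; python3 -m jog '[[[-0.15,0,0],0,1],[[-0.3,0,0],0,1],[[-0.45,0,0],0,1],[[-0.6,0,0],0,1],[[-0.75,0,0],0,1],[[-0.85,0,0],0,1],[[-0.85,0,0],0,1]]'; python3 d.py 0.4606 -0.2957 0.1024 -84.8
python3 - <<'E'
from h import *
s=cam("side")
crop(s,255,295,345,385,6,"s12.png")
E
```

```text
clock: 32.12
tcp_pos: [0.4597, -0.2947, 0.2573]
orientation: [-0.1, 2.174, -2.175]
contact_force: [-0.8, 0.6, 4.4]
grip_width: 0.0002
clock: 33.0
tcp_pos: [0.4683, -0.2938, 0.2574]
orientation: [-0.1, 2.174, -2.174]
contact_force: [-1.4, 1.7, 6.0]
grip_width: -0.0001
clock 33.0 grasp [ 0.4684 -0.2938  0.1024] jaw -84.73 shift cm [0.79 0.   0.11] twist 0.0011 width -0.0001 F [-1.4  1.7  6. ] q [-0.24  0.69  0.96  2.01 -0.76  0.85 -0.32] tilt [ 3.e-04  1.e-04 -1.e+00]
```

View pics/s12.png

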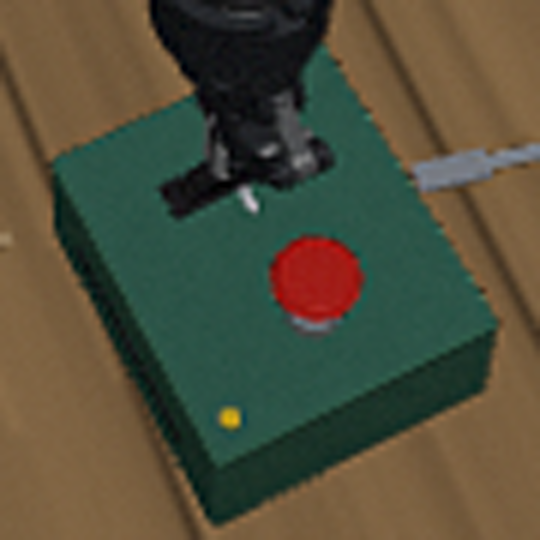

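```bash
python3 -m jog '[[[-0.15,-0.01,0],0,1],[[-0.3,-0.02,0],0,1],[[-0.45,-0.02,0],0,1],[[-0.6,-0.02,0],0,1],[[-0.75,-0.02,0],0,1],[[-0.8,-0.02,0],0,1],[[-0.8,-0.02,0],0,1]]'; python3 -m jog '[[[0,-0.5,0],0,1],[[0,-2,0],0,1],[[0,-4,0],0,1],[[4,-6,0],0,1],[[7,-6,0],0,1],[[7,-6,-2],0,1],[[7,-6,-2],0,1]]';python3 box.py;  python3 - <<'E'
from h import *
s=cam("side");t=cam("top")
crop(s,255,295,345,385,6,"s13.png");crop(t,365,195,445,270,7,"t13.png")
E
```

```text
clock: 33.92
tcp_pos: [0.4762, -0.2931, 0.2574]
orientation: [-0.1, 2.174, -2.174]
contact_force: [-0.8, 1.0, 5.3]
grip_width: 0.0002
clock: 34.8
tcp_pos: [0.4045, -0.2789, 0.3182]
orientation: [-0.099, 2.174, -2.172]
contact_force: [-0.9, -0.3, -0.8]
grip_width: -0.0
plunger [ 0.4758 -0.3673  0.104 ] tri [ 0.4752 -0.3668  0.1047] box ctr [ 0.4771 -0.3286  0.07  ] edges [np.float64(0.1578), np.float64(0.1279), np.float64(0.157), np.float64(0.1276)] yaw [6.35 5.37 6.26 5.71]
white px [399.3  234.92] area 413 z.07 [ 0.4695 -0.3061  0.07  ] z.08 [ 0.4695 -0.3035  0.08  ]
white px [391.05 235.77] area 227 z.07 [ 0.4671 -0.2806  0.07  ] z.08 [ 0.4671 -0.2782  0.08  ]
white px [417.03 245.98] area 29 z.07 [ 0.4351 -0.3599  0.07  ] z.08 [ 0.4354 -0.3569  0.08  ]
white px [412.06 247.93] area 32 z.07 [ 0.4293 -0.3444  0.07  ] z.08 [ 0.4296 -0.3415  0.08  ]
```

View pics/s13.png

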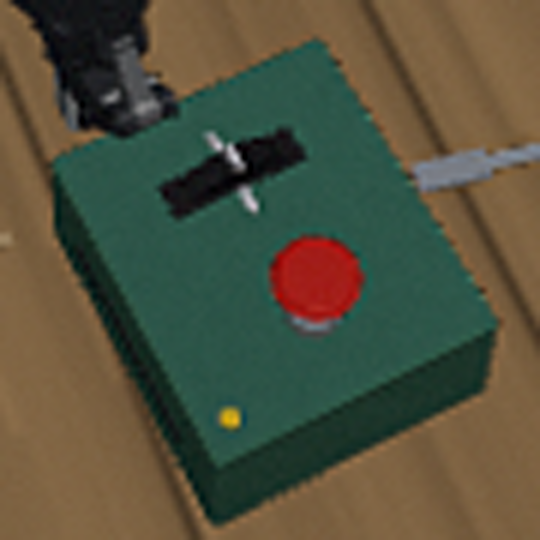

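View pics/t13.png

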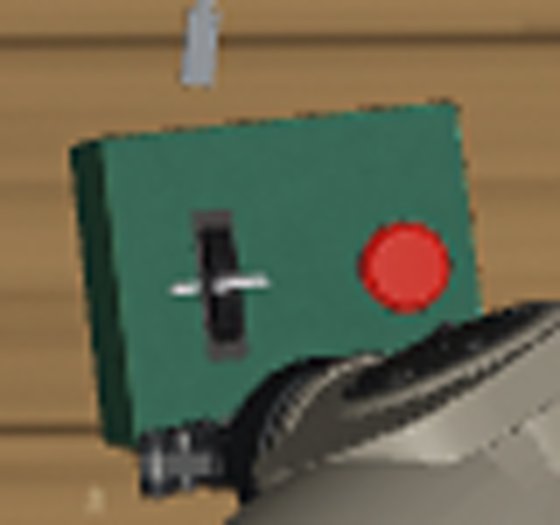

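The white line now runs through both marks (side-crop px 232,155; top-crop px 228,284). The box has not moved. I check the rail before pressing.

```bash
python3 d.py 0.4758 -0.3673 0.1424 -84.8
python3 - <<'E'
from h import *
s=cam("side");t=cam("top")
crop(s,205,100,345,290,3.1,"s14.png");crop(t,120,125,420,260,2.6,"t14.png")
E
```

```text
clock 35.0 grasp [ 0.4051 -0.2802  0.1629] jaw -84.72 shift cm [-6.24  2.06  9.32] twist 0.0014 width 0.0001 F [-0.8  0.2 -0.3] q [-0.38  0.52  1.13  2.12 -0.62  0.89 -0.36] tilt [ 7.e-04 -9.e-04 -1.e+00]
```

View pics/s14.png

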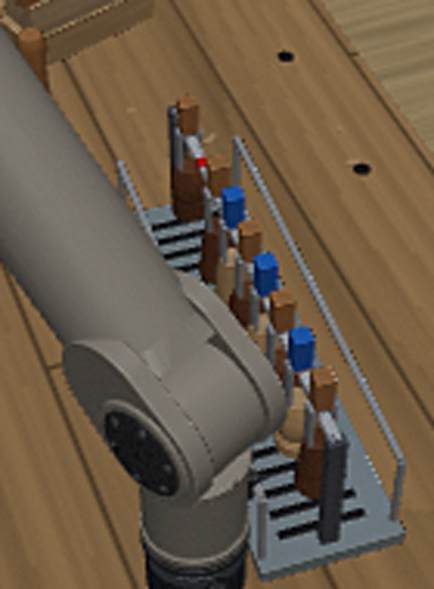

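View pics/t14.png

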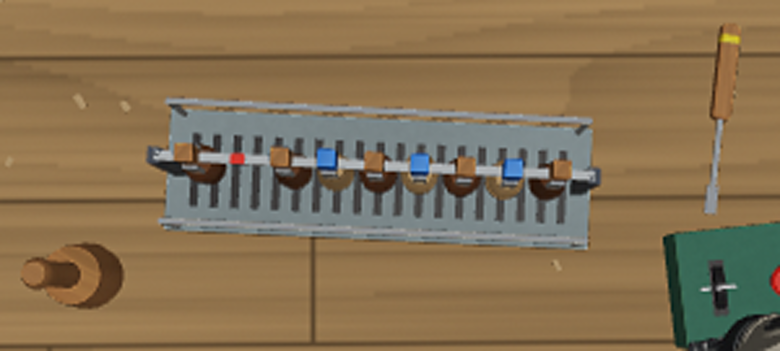

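All three pale carvings hang (top-crop px 327, 420 and 512), and the dark ones, mallet and gouge are in place. Moving over the plunger.

```bash
python3 -m jog '[[[0,-2,0],0,1],[[-2,-2,3],0,1],[[-4,-2,6],0,1],[[-6,-2,9],0,1],[[-6.2,-1,9.3],0,1],[[-6.2,1,9.3],0,1],[[-6.2,2,9.3],0,1],[[-6.2,2,9.3],0,1],[[-6.2,2,9.3],0,1]]';python3 d.py 0.4758 -0.3673 0.1224 -84.8
python3 - <<'E'
from h import *
s=cam("side")
crop(s,225,255,365,385,5,"s15.png")
E
```

```text
clock: 36.22
tcp_pos: [0.4747, -0.3663, 0.2977]
orientation: [-0.1, 2.174, -2.174]
contact_force: [-0.4, -0.2, 0.3]
grip_width: -0.0001
clock 36.23 grasp [ 0.4748 -0.3663  0.1427] jaw -84.73 shift cm [-0.09  2.03  0.11] twist 0.0012 width -0.0001 F [-0.4 -0.2  0.3] q [-0.13  0.69  0.99  1.88 -0.71  0.96 -0.29] tilt [ 3.e-04 -0.e+00 -1.e+00]
```

View pics/s15.png

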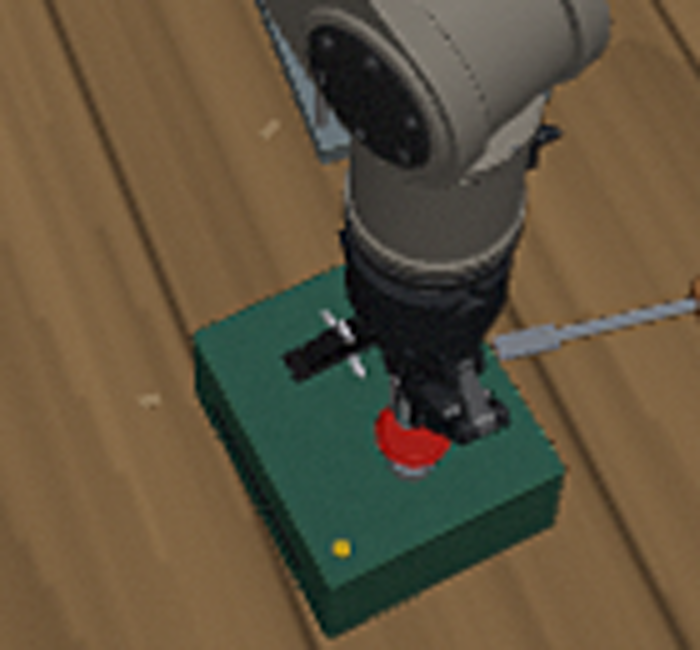

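The shut fingers are over the red head (crop px 414,430).

```bash
python3 -m jog '[[[-0.1,1,0.1],0,1],[[-0.1,2,0.1],0,1],[[-0.1,2.6,0.1],0,1],[[-0.1,3.0,0.1],0,1],[[-0.1,3.3,0.1],0,1],[[-0.1,3.45,0.1],0,1],[[-0.1,3.45,0.1],0,1],[[-0.1,3.45,0.1],0,1]]'
```

```text
clock: 37.28
tcp_pos: [0.476, -0.3675, 0.2635]
orientation: [-0.099, 2.175, -2.173]
contact_force: [-0.8, 2.7, 8.6]
grip_width: 0.0003
```

```bash
python3 -m jog '[[[0,0.1,0],0,1],[[0,0.1,0],0,1],[[0,0.1,0],0,1]]'; python3 -m jog '[[[0,0.1,0],0,1],[[0,0.1,0],0,1],[[0,0.1,0],0,1]]'
```

```text
clock: 37.65
tcp_pos: [0.4759, -0.3677, 0.2634]
orientation: [-0.098, 2.175, -2.173]
contact_force: [-2.9, 4.2, 15.7]
grip_width: -0.0001
clock: 38.02
tcp_pos: [0.4759, -0.3679, 0.2633]
orientation: [-0.097, 2.175, -2.172]
contact_force: [-4.0, 6.5, 25.5]
grip_width: 0.0001
```

Hard stop reached: 25 N and no further travel. Backing off.

```bash
python3 -m jog '[[[0,-0.5,0],0,1],[[0,-2,0],0,1],[[0,-5,0],0,1],[[0,-10,0],0,1],[[0,-10,0],0,1]]'; python3 -m jog '[[[3,0,0],0,1],[[8,0,0],0,1],[[8,0,4],0,1],[[8,0,8],0,1],[[8,0,12],0,1],[[8,0,12],0,1],[[8,0,12],0,1]]'; python3 box.py
python3 - <<'E'
from h import *
s=cam("side");t=cam("top")
cv2.imwrite("pics/s16.png",s["image"]);cv2.imwrite("pics/t16.png",t["image"])
crop(s,255,295,345,385,6,"s16b.png");crop(t,365,195,445,270,7,"t16b.png")
crop(s,235,125,345,290,3.6,"s16r.png");crop(t,170,155,360,265,4,"t16r.png")
E
```

```text
clock: 38.65
tcp_pos: [0.476, -0.3687, 0.3645]
orientation: [-0.094, 2.169, -2.177]
contact_force: [-0.7, -0.7, -0.5]
grip_width: 0.0001
clock: 39.52
tcp_pos: [0.4069, -0.4937, 0.36]
orientation: [-0.101, 2.177, -2.173]
contact_force: [-0.8, 0.8, 0.4]
grip_width: -0.0003
plunger [ 0.4758 -0.3673  0.104 ] tri [ 0.4585 -0.2032  0.6109] box ctr [ 0.4716 -0.3293  0.07  ] edges [np.float64(0.1591), np.float64(0.1372), np.float64(0.1583), np.float64(0.1369)] yaw [5.52 4.52 5.43 4.87]
white px [399.31 234.92] area 412 z.07 [ 0.4695 -0.3061  0.07  ] z.08 [ 0.4695 -0.3035  0.08  ]
white px [391.04 235.77] area 228 z.07 [ 0.4671 -0.2806  0.07  ] z.08 [ 0.4671 -0.2782  0.08  ]
```

View pics/t16.png

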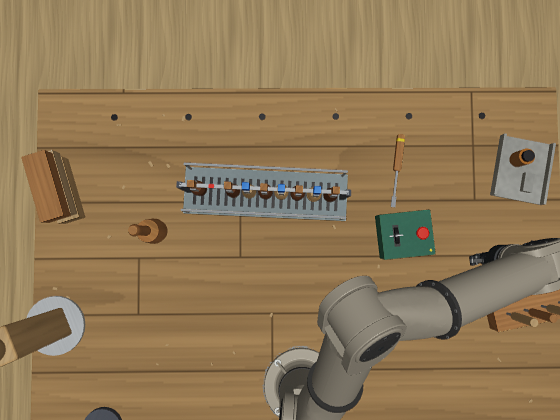

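View pics/s16b.png

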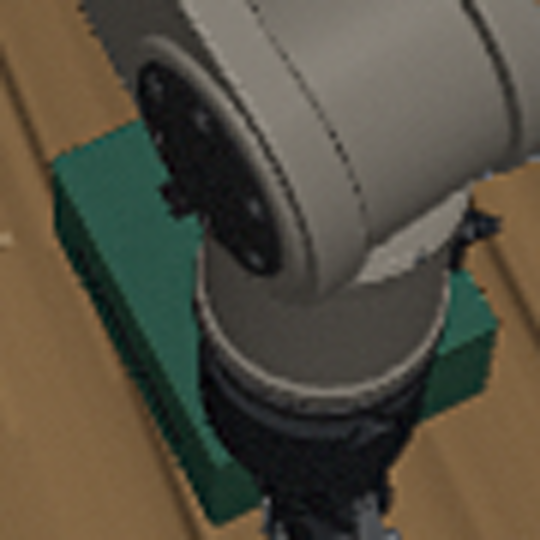

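View pics/t16b.png

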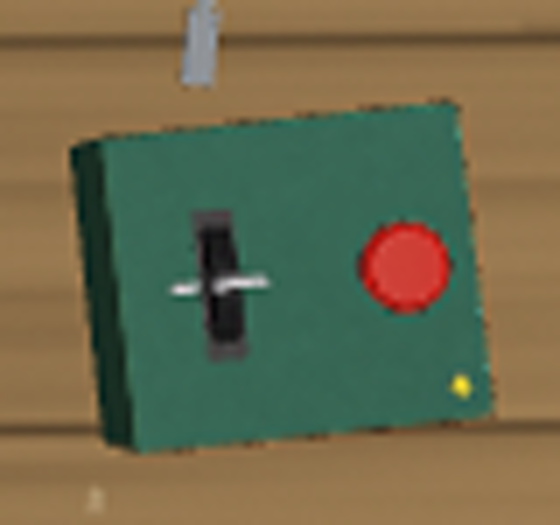

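View pics/s16r.png

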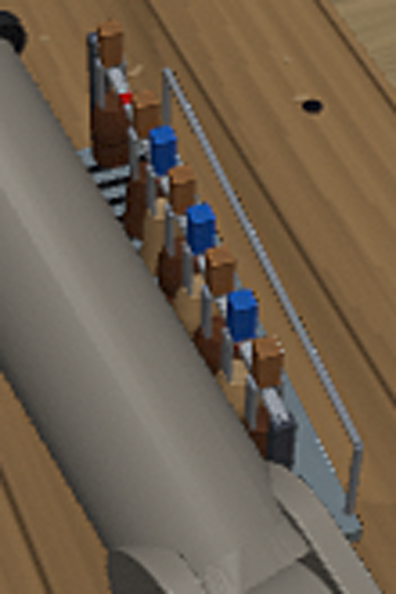

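View pics/t16r.png

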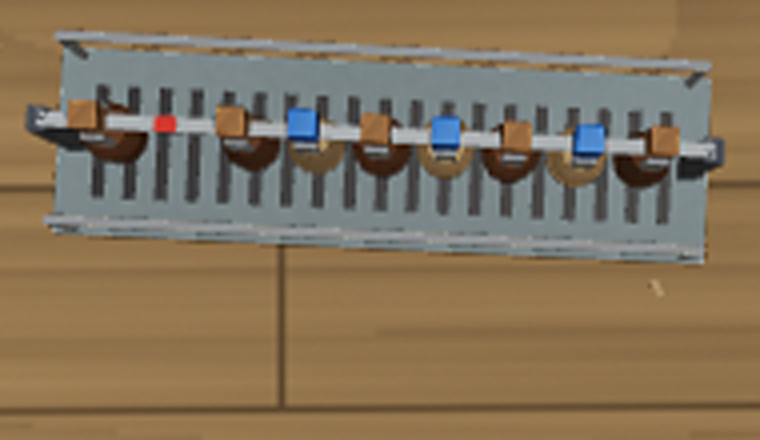

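The plunger head is up and unmoved (top-crop px 406,267), and the wheel line is at the marks. The carvings, mallet and gouge are where they belong, and the arm is touching nothing.

```bash
python3 -c "
from bench import *
print(get_obs()['contact_force'].round(2)); print(hand_in())"
```

```text
[ 0.51 -0.52 -0.32]
the job is handed in; nothing more can be done
None
```

I hung all three pale carvings that were there, rolled the thumbwheel to its marks, and then pressed the plunger. I handed the job in at about 40 s; no verdict was reported.

- **Carvings:** one hangs at each of the bands at rail y of about +50, -50 and -150 mm; the +150 mm band stays empty because there was no fourth carving. Each touched the rail at the expected height, and the last pictures show them upright.
- **Wheel:** I rolled it about 16.5 mm at roughly 4–6 N. The line looked within about 0.5 mm of the marks, by eye on a zoomed top view, both before and after the press.
- **Plunger:** it was pressed to a hard stop (25 N, no further travel) and released. The final top view shows its position unchanged. My two-camera height check on it failed because the arm hid it from the side camera, so "up again" rests on the top view alone.
- **Bystanders:** the dark carvings, mallet, gouge and control box looked unmoved in the last top picture, and the force reading was near zero with the arm clear. The arm partly hid the rail from the side camera in that last check.

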